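# Reload the filter unit's ring stack and shut its drawer

### The job

Reload the open filter drawer: lift the two used white sleeves off the stepped post and put them in the grey waste tray, then thread all the steel rings lying on the bench (three to five of them) down the post, the largest first, each fully home and flat on its own step. Then push the drawer home until it seats at its detent; leave the tins, glassware and boxes where they stand.

Things in the scene. Friction and masses are not known exactly. Their poses are not given: they have to be found in the camera images.
- drawer (a joint): drawer travel in m: 0 = home, about 0.165 at the start, stop at 0.18. It slides along the unit's x axis; pushing the handle to the unit's +x, away from the robot, shuts it. Friction about 2.5 N; a sprung roller resists from about 14 to 6 mm before home (some 8 to 10 N in all), then draws and holds the drawer at 0. Elsewhere the drawer stays where it is left
- filter_unit: fixed grey steel housing, 220 mm deep (x), 210 mm wide (y), 125 mm high, open at the front (-x, towards the robot); two stubs and a pipe on its rear half rise to 190 mm. Origin: centre of its underside on the bench, z up; its front face is at x = -110 mm
- drawer_handle (a point): middle of the drawer's bar handle: level bar 100 mm long along the unit's y, 55 mm above the bench, its axis 35 mm out (-x) from the white front plate, which is 206 mm wide and reaches from 4 to 92 mm above the bench; moves with the drawer; axes as the unit's
- post (a point): on the axis of the stepped post in the drawer, at the lowest seat (top of its 56 mm foot), 22 mm above the bench, 122 mm behind (+x) the handle bar; axes as the unit's, z up the post. Steps from the bottom: 43, 35, 27, 19, 11 mm diameter; the seats lie 0, 14.5, 29, 43.5, 58 mm above this point, the tip 74 mm above it
- drawer_floor (a point): on the drawer's flat aluminium floor beside the post, 45 mm to the unit's +y from its axis, 12 mm above the bench; the floor is 170 mm wide (y), with lips along both sides 12 mm high and 5 mm thick
- sleeve: the upper used filter sleeve, a white ceramic tube 40 mm outside, 31 mm bore, 36 mm tall, about 60 g; at the start it is on the post, resting on the third seat, its top 87 mm above the bench and 9 mm below the tip of the post. Origin: its centre; z along its axis
- wide_sleeve: the lower, wider used filter sleeve, a white ceramic tube 56 mm outside, 48 mm bore, 26 mm tall, about 70 g; at the start it is on the post, resting on the lowest seat, below the other sleeve, its top 48 mm above the bench. Origin: its centre; z along its axis
- waste_tray: open grey plastic tray, 150 mm (x) x 180 mm (y), 30 mm high, walls and floor 4 mm thick, fixed. Origin: centre of its underside; x and y along its sides
- ring_1: plain steel ring, 62 mm outside diameter, 46.5 mm bore, 14 mm thick; lies flat on the bench (maybe absent). Its bore fits the 43 mm step of the post, its home is seat 1 of 5 from the bottom (ring centre 7 mm above post), where it rests on the foot even if other rings are absent. Origin: centre of the ring; z along its axis, either face up will do
- ring_2: plain steel ring, 54 mm outside diameter, 38.5 mm bore, 14 mm thick; lies flat on the bench (maybe absent). Its bore fits the 35 mm step of the post, its home is seat 2 of 5 from the bottom (ring centre 21.5 mm above post), where it rests on the shoulder of the step below even if other rings are absent. Origin: centre of the ring; z along its axis, either face up will do
- ring_3: plain steel ring, 46 mm outside diameter, 30.5 mm bore, 14 mm thick; lies flat on the bench (maybe absent). Its bore fits the 27 mm step of the post, its home is seat 3 of 5 from the bottom (ring centre 36 mm above post), where it rests on the shoulder of the step below even if other rings are absent. Origin: centre of the ring; z along its axis, either face up will do
- ring_4: plain steel ring, 38 mm outside diameter, 22.5 mm bore, 14 mm thick; lies flat on the bench (maybe absent). Its bore fits the 19 mm step of the post, its home is seat 4 of 5 from the bottom (ring centre 50.5 mm above post), where it rests on the shoulder of the step below even if other rings are absent. Origin: centre of the ring; z along its axis, either face up will do
- ring_5: plain steel ring, 30 mm outside diameter, 14.5 mm bore, 14 mm thick; lies flat on the bench (maybe absent). Its bore fits the 11 mm step of the post, its home is seat 5 of 5 from the bottom (ring centre 65 mm above post), where it rests on the shoulder of the step below even if other rings are absent. Origin: centre of the ring; z along its axis, either face up will do
- vial: bystander: small closed amber glass jar with a white cap, 28 mm across, 55 mm tall, standing among the rings. Origin: centre of its underside
- tin_small: bystander: rectangular metal solvent tin, 85 x 60 x 90 mm plus a white cap. Origin: centre of its underside
- beaker: bystander: empty glass beaker, 68 mm across, 85 mm tall. Origin: centre of its underside
- jug: bystander: clear plastic jug with a handle, 100 mm across, 120 mm tall. Origin: centre of its underside
- carton: bystander: small plain cardboard box, 90 x 110 x 50 mm. Origin: centre of its underside
Things that resemble listed ones, but are neither listed nor needed, are in the scene too. What is shaped like the ring_1 but orange is not meant. Leave any blue look-alike of the wide_sleeve alone.

How it is judged (in metres and radians):
On the way, in this order (a step that is already met when the one before it is completed fails the run):
1. both used sleeves lie in the waste tray (x of sleeve in the frame of waste_tray between -0.071 and 0.071 m and y of sleeve in the frame of waste_tray between -0.086 and 0.086 m and z of each of sleeve, wide_sleeve in the frame of waste_tray below 0.045 m and linear speed of each of sleeve, wide_sleeve below 0.03 m/s and x of wide_sleeve in the frame of waste_tray between -0.071 and 0.071 m and y of wide_sleeve in the frame of waste_tray between -0.086 and 0.086 m), for 0.2 s.
2. every ring present is home on its own step, the drawer still open (horizontal distance between each of ring_1, ring_2, ring_3, ring_4, ring_5 and post below 0.0035 m and z of ring_1 in the frame of post between 0.0045 and 0.0095 m and angle between the z axis of each of ring_1, ring_2, ring_3, ring_4, ring_5 and the z axis of post, either way round below 0.08 rad and z of ring_2 in the frame of post between 0.019 and 0.024 m and z of ring_3 in the frame of post between 0.0335 and 0.0385 m and z of ring_4 in the frame of post between 0.048 and 0.053 m and z of ring_5 in the frame of post between 0.0625 and 0.0675 m and value of joint drawer above 0.08 m), for 0.2 s.
3. the drawer is home at its detent (value of joint drawer below 0.003 m), for 0.2 s.
At the end, for the whole second after the job is handed in: Drawer within 3 mm of home; both sleeves at rest in the waste tray (any way up); every ring present at rest on its own step: centred within 3.5 mm, within 2.5 mm of its seat's height and within 0.08 rad of flat (all of step 1 and value of joint drawer below 0.003 m and horizontal distance between each of ring_1, ring_2, ring_3, ring_4, ring_5 and post below 0.0035 m and z of ring_1 in the frame of post between 0.0045 and 0.0095 m and angle between the z axis of each of ring_1, ring_2, ring_3, ring_4, ring_5 and the z axis of post, either way round below 0.08 rad and z of ring_2 in the frame of post between 0.019 and 0.024 m and z of ring_3 in the frame of post between 0.0335 and 0.0385 m and z of ring_4 in the frame of post between 0.048 and 0.053 m and z of ring_5 in the frame of post between 0.0625 and 0.0675 m and linear speed of each of ring_1, ring_2, ring_3, ring_4, ring_5 below 0.03 m/s); the robot touches nothing.
It fails at once if the vial is shifted more than 5 cm or tipped (distance of vial from where it was at the start of the episode above 0.05 m or angle between vial's own z axis and vertical above 0.6 rad).
It fails at once if the tin small is shifted more than 5 cm or tipped (distance of tin_small from where it was at the start of the episode above 0.05 m or angle between tin_small's own z axis and vertical above 0.6 rad).
It fails at once if the beaker is shifted more than 5 cm or tipped (distance of beaker from where it was at the start of the episode above 0.05 m or angle between beaker's own z axis and vertical above 0.6 rad).
It fails at once if the jug is shifted more than 5 cm or tipped (distance of jug from where it was at the start of the episode above 0.05 m or angle between jug's own z axis and vertical above 0.6 rad).
It fails at once if the carton is shifted more than 5 cm or tipped (distance of carton from where it was at the start of the episode above 0.05 m or angle between carton's own z axis and vertical above 0.6 rad).
Of ring_1, ring_2, ring_3, ring_4, ring_5 only 3 to 5 are there at a start; the rules pass over those that are not, and their reading is None.
At some moment in a run one of ring_1, ring_2, ring_3, ring_4, ring_5 may be knocked a few centimetres aside while the robot is not near it.
Once in a run the grip may slacken for a moment while it holds something.
It also fails if it takes over 210 s, if anything falls off the work surface, if the arm or the gripper's body presses on something with over 40 N, if the wrist force passes 120 N, or if a joint passes its speed limit or range.

### The arm

A 6-joint arm with a two-finger parallel gripper is mounted at the origin on the work surface. World frame = base frame: x ahead of the robot, y to its left, z up, the work surface at z = 0. Lengths are in m, angles in degrees, forces in N, time in s.
With the tool pointing down it reaches from about 0.25 to 0.725 m from the base axis. Payload 9.7 kg.
Tool frame: the origin (TCP) lies midway between the tips of the shut fingers; the grasp point (between the pads) lies 19 mm behind it (bot.grasp_offset is the distance from the TCP to the grasp point, in m); z points along the fingers, x is the direction in which the jaws open and shut, and the axes are right-handed (so a half turn about z gives the same grasp; the last joint's range is limited). The gripper opens to 85 mm and grips with 20 to 120 N. Pads are 22 mm wide; open, the fingers measure 114 mm over their backs; the gripper's body (76 mm by 85 mm) begins 54 mm behind the grasp point. The pads swing forward as they close: fully open they stand 13 mm farther back than shut.
Start: joints at [-77.063, 4.979, 10.078, 95.1, 0, 90], TCP at [0.123, -0.536, 0.231] pointing down, gripper open.
Joint ranges: [-179.16, 179.16], [-48.56, 103.87], [-65.8, 70.77], [-126.05, 130.52], [-82.76, 87.17], [-180, 180]. Speed limits (degrees/s): [127.2, 127.2, 147.25, 180, 180, 180].

### API

Orientations are given as [roll, pitch, yaw] about the fixed x, y, z axes, in that order (R = Rz(yaw) Ry(pitch) Rx(roll)).
In Python, from workcell import bot gives the robot as it stands.
- The arm moves only by the tool send_rows, never from a script. Its argument "targets" is a list of rows, each a list of 5 numbers: the closure, from 0 (fully open) to 1 (shut), then the shift along the world's x, y, z in mm, then the turn about the world's z in degrees. A call has 1 to 10 rows; each row is the pose to reach, as a shift and turn from the pose commanded when the call began; what a row does not reach only later rows make up. A row lasts 1/8 s, in which the tool goes at most 62.5 mm and 10.7 degrees, less where a joint would pass 70% of its speed; a pose out of reach is approached as far as the arm can. A call with a gripper value outside its range is refused whole. The fingers move at their own pace and stop on an object; "squeeze" is the grip in N (left out, the last holds). Time passes only in rows, so rows that repeat a pose let the fingers close. It gives the time, the measured TCP pose, the force and the opening at its end, in the units of the state.
- bot.get_obs(): the state, without advancing time (a new reading comes with each control period).
- bot.camera(name): name is "scene" or "top" or "wrist"; returns a dict with "pixels" (384x512x3 uint8, red, green, blue), "intrinsics" (3x3 intrinsics, pixels), "view" (4x4, takes a point from world to camera coordinates); the wrist camera has in their place "mount" (4x4, takes a point from camera to tool coordinates, whose origin is the TCP and whose axes are the tool frame's). Camera axes: x right, y down, z forward; pixel columns grow to the right and rows downward; lengths in m; the calibration is good to about 2 mm. A picture is of the moment at which its call begins: read the wrist's pose just before it. There is no depth.
- bot.job_done(): hands the job in, once; it reports no verdict.
The state is a dict: "time": time; "q": joint angles; "qd": joint speeds; "joint_efforts": joint torques, N m; "ee_pos": TCP position; "tcp_rot": TCP orientation; "wrist_force": force on the tool from outside, world axes, zero at the start; "torque": the same for the moment, N m; "opening": finger opening in m.
Only numpy, scipy, OpenCV 4.12 (cv2) and the standard library are available. Lean on these libraries where they do the work, as an engineer would, in place of code of your own. Each camera call takes 0.05 s, during which the arm holds its last target.

## Working session

There is one attempt and no reset: what is moved stays moved. The work goes in short steps, Python scripts to look and compute and a tool call to move; the robot and the scene stay as the last step left them, time stands still between calls to the robot, and variables do not carry over. Pictures are saved under pics/ and viewed, and the job is handed in when it is done.

Besides the shell and the picture viewer there is one more tool, called after "Emit:" as name(argument=value, ...), one argument or row to a line, values as JSON. send_rows: Moves the arm, as the interface text tells. Its arguments: {"type":"object","properties":{"targets":{"type":"array","items":{"type":"array","items":{"type":"number"}}},"squeeze":{"type":"number"}},"required":["targets"]}

```bash
ls; mkdir -p pics; python3 - <<'E'
from workcell import bot
import cv2
o=bot.get_obs();print(o)
for n in ["scene","top","wrist"]:
    c=bot.camera(n);cv2.imwrite(f"pics/{n}0.png",c["pixels"][...,::-1]);print(n,c["intrinsics"].round(1).tolist(),(c["view"] if "view" in c else c["mount"]).round(3).tolist())
print(bot.grasp_offset)
E
```

```text
pics
{'time': 0.0, 'q': array([-7.70638526e+01,  5.01076384e+00,  1.00344117e+01,  9.50972306e+01,
       -4.84149247e-05,  9.00008110e+01]), 'qd': array([-0.02951278,  0.05163447, -0.02446721,  0.0006701 ,  0.02397225,
        0.02664578]), 'joint_efforts': array([ 1.93387139e-03, -5.20400441e+01,  4.64797926e+01,  1.66661519e-02,
        1.80669863e-04, -3.25037286e-05]), 'ee_pos': array([ 0.12307793, -0.53583389,  0.23058589]), 'tcp_rot': array([ 1.79999951e+02,  7.35827304e-02, -7.70646636e+01]), 'wrist_force': array([-0.08799139, -0.11643508,  0.04079533]), 'torque': array([-0.01834709,  0.00132262, -0.02360287]), 'opening': 0.08512358857187083}
scene [[417.7, 0.0, 254.3], [0.0, 417.7, 191.6], [0.0, 0.0, 1.0]] [[0.789, 0.614, 0.016, -0.47], [0.429, -0.532, -0.73, -0.169], [-0.44, 0.583, -0.683, 1.545], [0.0, 0.0, 0.0, 1.0]]
top [[383.0, 0.0, 246.0], [0.0, 383.0, 194.7], [0.0, 0.0, 1.0]] [[0.002, -1.0, 0.014, 0.023], [-0.991, -0.004, -0.135, 0.594], [0.136, -0.014, -0.991, 1.185], [0.0, 0.0, 0.0, 1.0]]
wrist [[329.6, 0.0, 252.5], [0.0, 329.6, 193.0], [0.0, 0.0, 1.0]] [[1.0, 0.0, -0.0, 0.001], [-0.0, 0.948, 0.317, -0.083], [0.0, -0.317, 0.948, -0.143], [0.0, 0.0, 0.0, 1.0]]
0.0187
```

View pics/scene0.png

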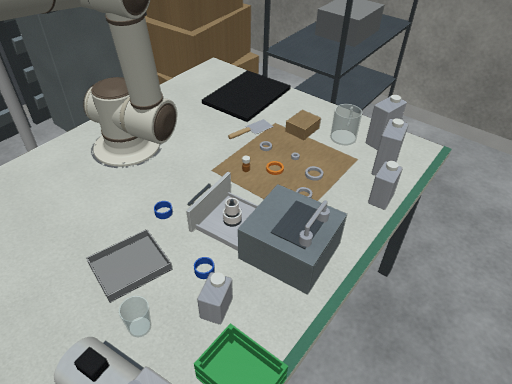

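View pics/top0.png

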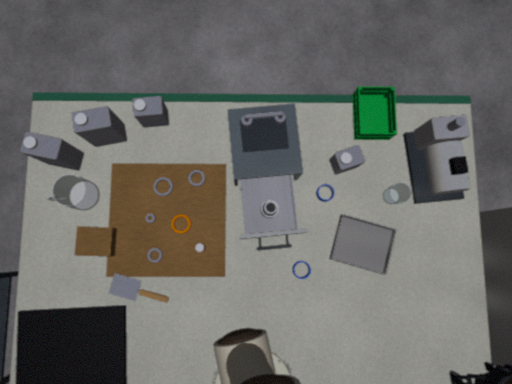

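View pics/wrist0.png

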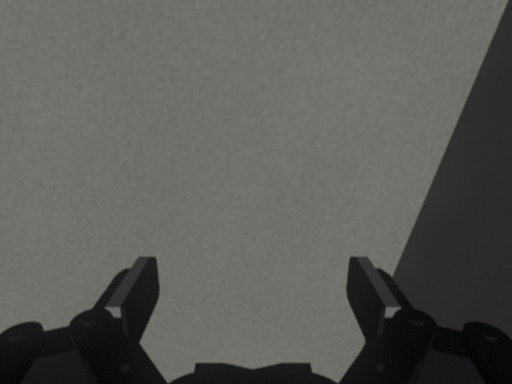

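Top view: steel rings at about (162,186), (196,178), (150,217) and (154,255), with the orange look-alike at (181,223) and the vial cap at (199,247). The post is at (270,208), the handle at (274,245) and the grey waste tray at (363,243). The blue tubes at (325,193) and (302,269) are to be left alone. Next I measure them.

```bash
cat > h.py <<'E'
import numpy as np, cv2
from workcell import bot
from scipy.spatial.transform import Rotation as Rn
def cam(name):
    if name=="wrist":
        o=bot.get_obs(); T=np.eye(4); T[:3,:3]=Rn.from_euler('xyz',o['tcp_rot'],degrees=True).as_matrix(); T[:3,3]=o['ee_pos']
        c=bot.camera(name); W=T@c['mount']
    else:
        c=bot.camera(name); W=np.linalg.inv(c['view'])
    return c['pixels'],c['intrinsics'],W
def ray(K,W,uv,z):
    uv=np.atleast_2d(np.asarray(uv,float)); d=np.c_[(uv-[K[0,2],K[1,2]])/[K[0,0],K[1,1]],np.ones(len(uv))]@W[:3,:3].T
    o=W[:3,3]; s=(z-o[2])/d[:,2]; return o+d*s[:,None]
def proj(K,W,P):
    P=np.atleast_2d(P); c=(P-W[:3,3])@W[:3,:3]; return c[:,:2]/c[:,2:]*[K[0,0],K[1,1]]+[K[0,2],K[1,2]]
def save(n,px): cv2.imwrite(f'pics/{n}.png',px[...,::-1])
def circ(P):
    A=np.c_[2*P[:,:2],np.ones(len(P))]; b=(P[:,:2]**2).sum(1); s=np.linalg.lstsq(A,b,rcond=None)[0]
    return s[:2],np.sqrt(s[2]+s[:2]@s[:2])
E
python3 - <<'E'
from h import *
px,K,W=cam("top"); save('top1',px)
crop=cv2.resize(px[150:290,90:240],None,fx=5,fy=5,interpolation=cv2.INTER_CUBIC);cv2.imwrite('pics/c1.png',crop[...,::-1])
crop=cv2.resize(px[90:290,220:410],None,fx=4,fy=4*0.74,interpolation=cv2.INTER_CUBIC);crop=cv2.resize(px[95:285,220:410],None,fx=3,fy=3,interpolation=cv2.INTER_CUBIC);cv2.imwrite('pics/c2.png',crop[...,::-1])
for n,uv,z in [('r',(162,186),.014),('r',(196,178),.014),('r',(150,217),.014),('r',(154,255),.014),('or',(181,223),.014),('vial',(199,247),.055),('post',(270,208),.096),('handle',(274,245),.055),('tray',(363,243),.03),('hl',(258,248),.055),('hr',(290,246),.055)]:
    print(n,ray(K,W,uv,z).round(3))
E
```

```text
r [[0.625 0.299 0.014]]
r [[0.652 0.188 0.014]]
r [[0.523 0.334 0.014]]
r [[0.402 0.317 0.014]]
or [[0.504 0.234 0.014]]
vial [[0.428 0.17  0.055]]
post [[ 0.546 -0.048  0.096]]
handle [[ 0.434 -0.063  0.055]]
tray [[ 0.441 -0.348  0.03 ]]
hl [[ 0.425 -0.013  0.055]]
hr [[ 0.431 -0.112  0.055]]
```

View pics/c1.png

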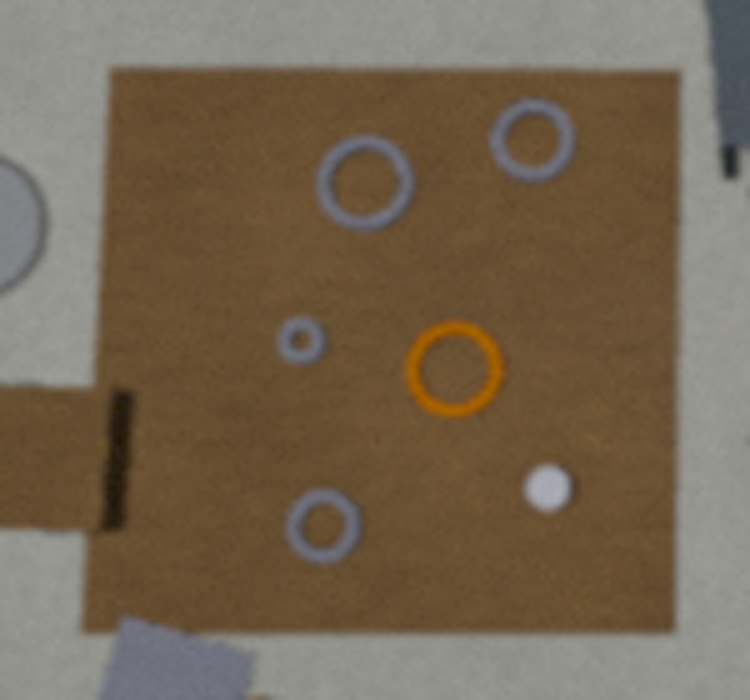

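View pics/c2.png

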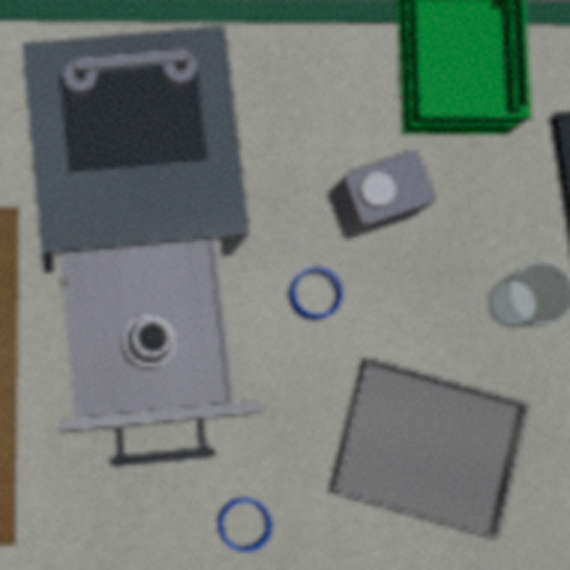

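Crop c1 shows four steel rings with apparent sizes of about 60, 51, 45 and 29 mm. These are ring_1 (162,186), ring_2 (196,178), ring_3 (154,255) and ring_5 (150,217), so ring_4 is absent. The orange one at (181,223) is the decoy. Next I move the wrist camera over the post.

Emit:
send_rows(
  targets=[
    [0, 40, 45, 10, 10],
    [0, 85, 95, 10, 20],
    [0, 125, 145, 10, 30],
    [0, 170, 195, 10, 40],
    [0, 210, 245, 10, 50],
    [0, 255, 295, 10, 60],
    [0, 295, 340, 10, 70],
    [0, 340, 390, 10, 80],
    [0, 380, 440, 10, 90],
    [0, 425, 488, 10, 100],
  ],
  squeeze=40,
)

```text
time: 1.45
ee_pos: [0.5326, -0.0643, 0.2414]
tcp_rot: [180.0, -0.0, 23.3]
wrist_force: [0.9, -1.2, 1.2]
opening: 0.0855
```

Emit:
send_rows(
  targets=[
    [0, 0, 0, 0, 10],
    [0, 0, 0, 0, 20],
    [0, 0, 0, 0, 30],
    [0, 0, 0, 0, 40],
    [0, 0, 0, 0, 50],
    [0, 0, 0, 0, 60],
    [0, 0, 0, 0, 71],
    [0, 0, 0, 0, 71],
  ],
)

```text
time: 2.45
ee_pos: [0.5316, -0.0662, 0.2411]
tcp_rot: [-180.0, -0.0, 93.9]
wrist_force: [-1.0, 0.3, 0.1]
opening: 0.0852
```

```bash
python3 - <<'E'
from h import *
o=bot.get_obs();print(o['time'],o['ee_pos'],o['tcp_rot'],o['q'].round(1))
px,K,W=cam("wrist"); save('w1',px); np.savez('w1.npz',px=px,K=K,W=W)
E
```

```text
2.45 [ 0.53157318 -0.06622367  0.24111458] [-1.79982300e+02 -7.73525160e-04  9.38770077e+01] [ -7.1   3.2   9.3  96.1  -0.  -11. ]
```

View pics/w1.png

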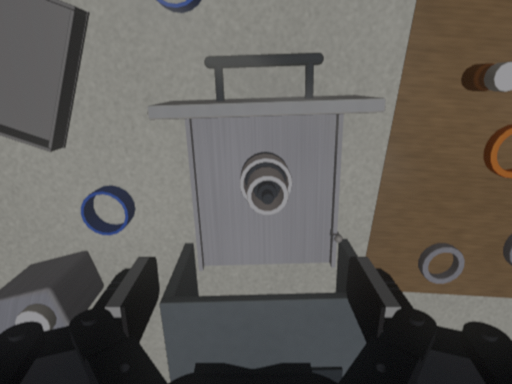

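The wrist view shows the post tip at about (267,197) inside the upper sleeve's rim, the wide sleeve rim behind it, and the handle bar from (208,62) to (322,58). Next I measure from these.

```bash
python3 - <<'E'
from h import *
d=np.load('w1.npz');px,K,W=d['px'],d['K'],d['W']
c=cv2.resize(px[130:240,210:330],None,fx=6,fy=5.4,interpolation=cv2.INTER_CUBIC);c=cv2.resize(px[135:235,215:325],None,fx=6,fy=6,interpolation=cv2.INTER_CUBIC);save('w1c',c)
g=cv2.cvtColor(px,cv2.COLOR_RGB2GRAY)
# handle bar
m=(g<75).astype(np.uint8); m[:45]=0;m[100:]=0;m[:,:195]=0;m[:,335:]=0
ys,xs=np.nonzero(m); print(len(xs))
# bar: per column centre
P=[]
for u in range(212,319,4):
    r=np.nonzero(m[45:85,u])[0]+45
    r=r[r<72]
    if len(r): P.append((u,r.mean()))
Pw=ray(K,W,P,.055); s=np.polyfit(Pw[:,1],Pw[:,0],1); print('bar x=f(y)',s,'unit yaw',np.degrees(np.arctan(-s[0])))
xs_=np.nonzero(m[55:66].any(0))[0]; print('ends',xs_.min(),xs_.max())
e=ray(K,W,[(xs_.min(),np.polyval(np.polyfit(*np.array(P).T,1),xs_.min())),(xs_.max(),np.polyval(np.polyfit(*np.array(P).T,1),xs_.max()))],.055);print(e.round(4),np.linalg.norm(e[0]-e[1]), e.mean(0))
E
```

```text
1228
bar x=f(y) [-0.15341488  0.42314264] unit yaw 8.722021796267343
ends 207 322
[[ 0.4409 -0.1154  0.055 ]
 [ 0.4246 -0.0096  0.055 ]] 0.10702989439472269 [ 0.43273315 -0.06253574  0.055     ]
```

View pics/w1c.png

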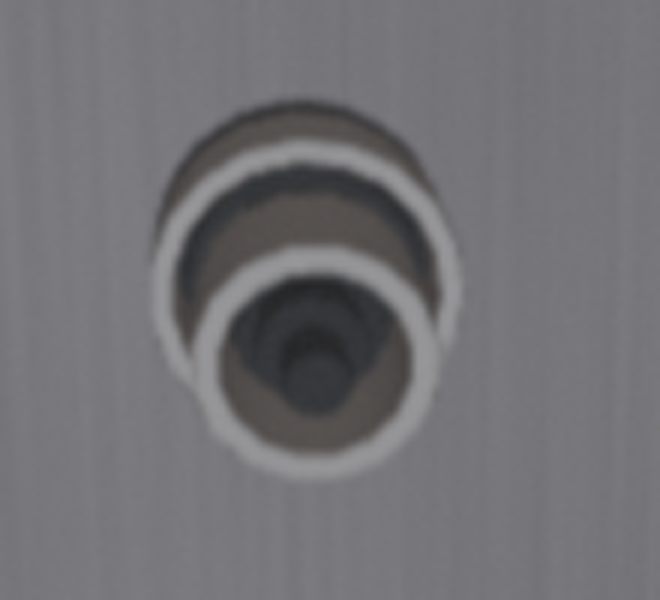

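```bash
python3 - <<'E'
from h import *
d=np.load('w1.npz');px,K,W=d['px'],d['K'],d['W']
g=cv2.cvtColor(px,cv2.COLOR_RGB2GRAY)
for nm,pts,z in [('barTop',[(215,57.5),(318,53.5)],.060),('lipL',[(190,122),(203,262)],.024),('lipR',[(338,116),(333,258)],.024),('plate',[(150,107),(385,99)],.092)]:
    P=ray(K,W,pts,z);v=P[1]-P[0];print(nm,P.round(4).tolist(),'dir deg',np.degrees(np.arctan2(v[1],v[0])).round(2),np.linalg.norm(v).round(4))
# tube rims
big=cv2.resize(g[130:240,210:330],None,fx=4,fy=4,interpolation=cv2.INTER_CUBIC)
print(np.percentile(g[130:240,210:330],[5,50,90,98,100]))
m=(big>138).astype(np.uint8)
cs,h=cv2.findContours(m,cv2.RETR_CCOMP,cv2.CHAIN_APPROX_NONE)
for c,hh in zip(cs,h[0]):
    a=cv2.contourArea(c)
    if a>1500:
        uv=(c[:,0]+.5)/4-.5+[210,130]
        for z in (.087,.048):
            P=ray(K,W,uv,z);ce,r=circ(P);res=np.abs(np.linalg.norm(P[:,:2]-ce,axis=1)-r);print(int(a),hh[3],z,ce.round(4),'d',(2*r).round(4),'res',res.mean().round(5),uv.mean(0).round(1))
save('m1',np.repeat(m[...,None]*255,3,2))
E
```

```text
barTop [[0.4321, -0.1077, 0.06], [0.4223, -0.0146, 0.06]] dir deg 95.96 0.0936
lipL [[0.4959, -0.1364, 0.024], [0.6655, -0.119, 0.024]] dir deg 5.86 0.1705
lipR [[0.4789, 0.0212, 0.024], [0.6491, 0.0408, 0.024]] dir deg 6.56 0.1713
plate [[0.4771, -0.1586, 0.092], [0.4569, 0.0413, 0.092]] dir deg 95.78 0.201
[ 65. 119. 123. 146. 150.]
18720 -1 0.087 [ 0.5521 -0.0514] d 0.0378 res 0.00013 [267.1 195.4]
18720 -1 0.048 [ 0.5654 -0.0486] d 0.0427 res 0.00014 [267.1 195.4]
13962 0 0.087 [ 0.5519 -0.0514] d 0.0326 res 0.00011 [267.1 195.1]
13962 0 0.048 [ 0.5652 -0.0487] d 0.0369 res 0.00012 [267.1 195.1]
2901 -1 0.087 [ 0.5404 -0.0538] d 0.0457 res 0.00085 [264.1 173.7]
2901 -1 0.048 [ 0.5521 -0.0514] d 0.0518 res 0.00097 [264.1 173.7]
```

View pics/m1.png

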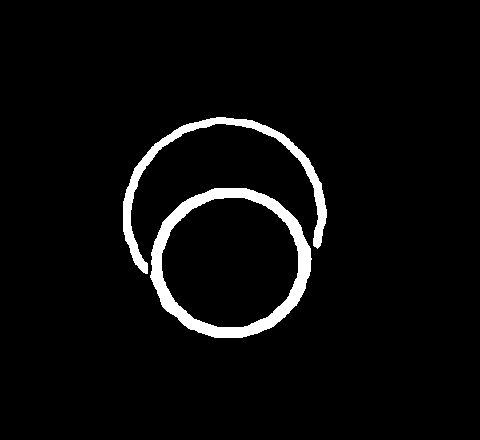

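The unit yaw is about 6° and both sleeves are at (0.552, −0.051), which agrees with handle + 122 mm. Next I grasp the upper sleeve.

Emit:
send_rows(
  targets=[
    [0, 10, 7, -40, 1],
    [0, 20.5, 15, -80, 2],
    [0, 20.5, 15, -120, 2],
    [0, 20.5, 15, -150, 2],
    [0, 20.5, 15, -183, 2],
    [0, 20.5, 15, -183, 2],
    [0.6, 20.5, 15, -183, 2],
    [1, 20.5, 15, -183, 2],
    [1, 20.5, 15, -183, 2],
    [1, 20.5, 15, -183, 2],
  ],
  squeeze=40,
)

```text
time: 3.75
ee_pos: [0.5529, -0.0513, 0.06]
tcp_rot: [179.9, 0.0, 95.9]
wrist_force: [-0.6, -0.4, 5.0]
opening: 0.0383
```

```bash
python3 - <<'E'
from h import *
o=bot.get_obs();print(o['time'],o['ee_pos'],o['tcp_rot'],o['opening'],o['wrist_force'])
px,K,W=cam("wrist"); save('w2',px)
px,K,W=cam("top"); np.savez('t.npz',px=px,K=K,W=W)
# tray corners
c=np.array([(361,119.7+95-0),]) 
for z in (.03,):
  cr=np.array([(365,360),(525,405),(494,536),(332,490)])/3+[220,95]
  P=ray(K,W,cr,z);print(P.round(3),P.mean(0).round(3))
  for i in range(4):
    v=P[(i+1)%4]-P[i];print(np.linalg.norm(v).round(3),np.degrees(np.arctan2(v[1],v[0])).round(1))
E
```

```text
3.75 [ 0.55292255 -0.05131405  0.05995126] [1.79861905e+02 2.97465316e-02 9.59170232e+01] 0.0383259034431681 [-0.57727973 -0.36560059  4.96732438]
[[ 0.531 -0.283  0.03 ]
 [ 0.483 -0.453  0.03 ]
 [ 0.346 -0.413  0.03 ]
 [ 0.393 -0.244  0.03 ]] [ 0.438 -0.348  0.03 ]
0.176 -105.6
0.143 163.9
0.176 74.4
0.143 -15.9
```

View pics/w2.png

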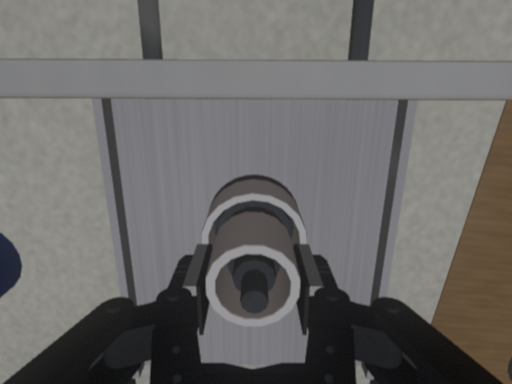

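The sleeve is gripped (rim centre about (253,285) between the pads). Tray centre is (0.438, −0.348), with its x axis at −16°. Next I lift it and carry it over.

Emit:
send_rows(
  targets=[
    [1, 0, 0, 15, 0],
    [1, 0, 0, 50, 0],
    [1, 0, 0, 90, 0],
    [1, 0, 0, 115, 0],
    [1, -10, -40, 120, -5],
    [1, -25, -95, 120, -10],
    [1, -40, -150, 120, -16],
    [1, -55, -205, 120, -22],
    [1, -70, -260, 120, -22],
    [1, -81, -307, 120, -22],
  ],
)

```text
time: 5.1
ee_pos: [0.4703, -0.3603, 0.1797]
tcp_rot: [179.9, 0.0, 73.9]
wrist_force: [1.1, 0.4, -1.1]
opening: 0.0383
```

```bash
python3 - <<'E'
from h import *
o=bot.get_obs();print(o['time'],o['ee_pos'],o['tcp_rot'],o['opening'],o['wrist_force'])
px,K,W=cam("wrist"); save('w3',px); np.savez('w3.npz',px=px,K=K,W=W)
E
```

```text
5.1 [ 0.47030034 -0.3602625   0.17966535] [1.79929552e+02 2.86589714e-02 7.38793516e+01] 0.038308295461028985 [ 1.12710675  0.43071038 -1.0811033 ]
```

View pics/w3.png

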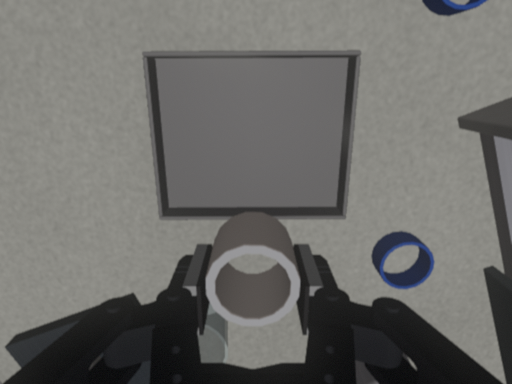

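The sleeve is held. The tray rim corners are at (144,53), (359,53), (346,216) and (160,217); I convert those to positions.

```bash
python3 - <<'E'
from h import *
d=np.load('w3.npz');K,W=d['K'],d['W']
P=ray(K,W,[(144,52),(360,52),(345,217),(160,217)],.03);print(P.round(3),P.mean(0))
for i in range(4):
    v=P[(i+1)%4]-P[i];print(np.linalg.norm(v).round(3),np.degrees(np.arctan2(v[1],v[0])).round(1))
P=ray(K,W,[(425,262)],.026);print(P)
E
```

```text
[[ 0.346 -0.417  0.03 ]
 [ 0.395 -0.247  0.03 ]
 [ 0.535 -0.287  0.03 ]
 [ 0.486 -0.457  0.03 ]] [ 0.44054455 -0.35199988  0.03      ]
0.177 73.9
0.146 -15.8
0.177 -106.1
0.146 163.9
[[ 0.60874139 -0.21725187  0.026     ]]
```

Emit:
send_rows(
  targets=[
    [1, 3, -1, -50, 0],
    [1, 3, -1, -100, 0],
    [1, 3, -1, -140, 0],
    [1, 3, -1, -160, 0],
    [1, 3, -1, -165, 0],
    [1, 3, -1, -165, 0],
    [0.4, 3, -1, -165, 0],
    [0.2, 3, -1, -165, 0],
    [0.2, 3, -1, -165, 0],
    [0.2, 3, -1, -140, 0],
  ],
)

```text
time: 6.4
ee_pos: [0.4731, -0.3585, 0.0368]
tcp_rot: [-179.8, -0.1, 73.9]
wrist_force: [0.3, -0.4, 0.2]
opening: 0.0682
```

Emit:
send_rows(
  targets=[
    [0.2, 0, 0, 60, 0],
    [0, 0, 0, 130, 0],
    [0, 18, 70, 130, 5],
    [0, 32, 125, 130, 10],
    [0, 47, 180, 130, 15],
    [0, 62, 235, 130, 20],
    [0, 75, 285, 130, 22],
    [0, 80, 309, 130, 22],
    [0, 80, 309, 130, 22],
  ],
)

```text
time: 7.52
ee_pos: [0.5544, -0.0487, 0.1684]
tcp_rot: [180.0, -0.0, 96.1]
wrist_force: [-0.6, -1.0, 0.5]
opening: 0.0852
```

```bash
python3 - <<'E'
from h import *
o=bot.get_obs();print(o['time'],o['ee_pos'],o['tcp_rot'],o['opening'],o['wrist_force'])
px,K,W=cam("wrist"); np.savez('w4.npz',px=px,K=K,W=W)
t,_,_=cam("top"); 
save('w4',px);save('t4',cv2.resize(t[130:290,200:420],None,fx=3,fy=3))
E
```

```text
7.525 [ 0.55435105 -0.04865129  0.16836058] [ 1.79993405e+02 -3.44840883e-03  9.60934793e+01] 0.08522496313956619 [-0.56701618 -0.98743611  0.54143346]
```

View pics/w4.png

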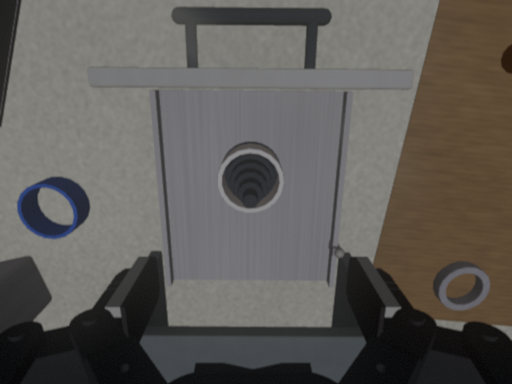

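View pics/t4.png

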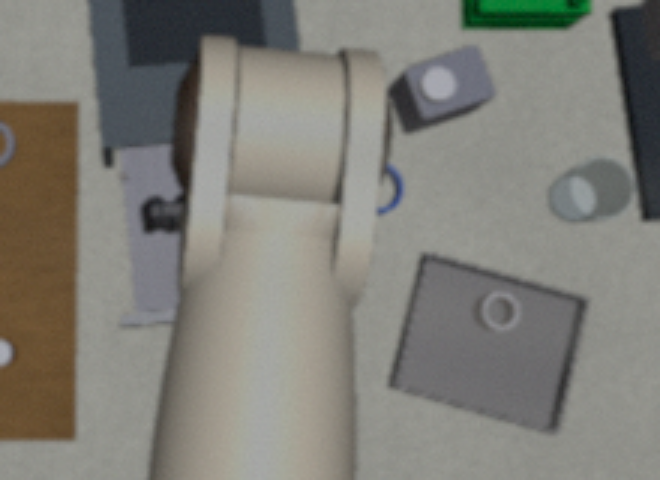

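The first sleeve stands in the tray ((500,312) in the crop). The wrist view shows the wide sleeve rim at (251,180) and the post tip at (250,197). Next I measure both.

```bash
python3 - <<'E'
from h import *
d=np.load('w4.npz');px,K,W=d['px'],d['K'],d['W']
g=cv2.cvtColor(px,cv2.COLOR_RGB2GRAY)
x0,y0,x1,y1=205,130,300,225
big=cv2.resize(g[y0:y1,x0:x1],None,fx=6,fy=6,interpolation=cv2.INTER_CUBIC); save('w4c',cv2.resize(px[y0:y1,x0:x1],None,fx=6,fy=6,interpolation=cv2.INTER_CUBIC))
m=(big>138).astype(np.uint8)
cs,h=cv2.findContours(m,cv2.RETR_CCOMP,cv2.CHAIN_APPROX_NONE)
for c,hh in zip(cs,h[0]):
    if cv2.contourArea(c)>3000:
        uv=(c[:,0]+.5)/6-.5+[x0,y0];P=ray(K,W,uv,.048);ce,r=circ(P);print(ce.round(4),'d',(2*r).round(4))
E
```

```text
[ 0.5521 -0.0514] d 0.0532
[ 0.552  -0.0514] d 0.0499
```

View pics/w4c.png

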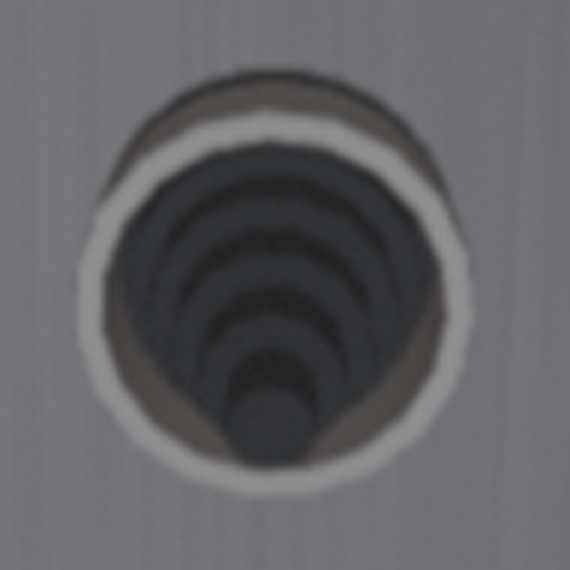

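Emit:
send_rows(
  targets=[
    [0, -2.3, -2.7, -40, 0],
    [0, -2.3, -2.7, -90, 0],
    [0, -2.3, -2.7, -120, 0],
    [0, -2.3, -2.7, -140, 0],
    [0, -2.3, -2.7, -140, 0],
    [0.5, -2.3, -2.7, -140, 0],
    [1, -2.3, -2.7, -140, 0],
    [1, -2.3, -2.7, -140, 0],
    [1, -2.3, -2.7, -135, 0],
    [1, -2.3, -2.7, -125, 0],
  ],
)

```text
time: 8.88
ee_pos: [0.5517, -0.0529, 0.0438]
tcp_rot: [-180.0, -0.0, 95.9]
wrist_force: [-1.5, -0.9, -0.3]
opening: 0.0548
```

```bash
python3 - <<'E'
from h import *
o=bot.get_obs();print(o['time'],o['ee_pos'],o['tcp_rot'],o['opening'],o['wrist_force'])
px,K,W=cam("wrist"); save('w5',px)
d=np.load('w4.npz');print(ray(d['K'],d['W'],[(250.3,200.3)],.096))
E
```

```text
8.875 [ 0.55171779 -0.05291276  0.04384317] [-1.79987041e+02 -4.22877950e-03  9.59398692e+01] 0.05484265658662758 [-1.52591502 -0.91147897 -0.34827051]
[[ 0.55146671 -0.0510793   0.096     ]]
```

View pics/w5.png

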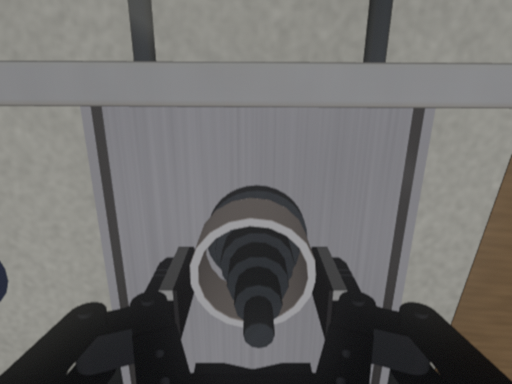

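Emit:
send_rows(
  targets=[
    [1, 0, 0, 30, 0],
    [1, 0, 0, 75, 0],
    [1, 0, 0, 120, 0],
    [1, -15, -35, 130, -5],
    [1, -40, -85, 130, -10],
    [1, -65, -135, 130, -16],
    [1, -90, -185, 130, -22],
    [1, -120, -235, 130, -22],
    [1, -146, -289, 130, -22],
    [1, -146, -289, 130, -22],
  ],
)

```text
time: 10.18
ee_pos: [0.4039, -0.3449, 0.1735]
tcp_rot: [180.0, 0.0, 73.7]
wrist_force: [1.3, 0.2, -1.2]
opening: 0.0547
```

Emit:
send_rows(
  targets=[
    [1, 0, 0, -50, 0],
    [1, 0, 0, -100, 0],
    [1, 0, 0, -145, 0],
    [1, 0, 0, -160, 0],
    [1, 0, 0, -160, 0],
    [0.5, 0, 0, -160, 0],
    [0.05, 0, 0, -160, 0],
    [0, 0, 0, -160, 0],
    [0, 0, 0, -130, 0],
    [0, 0, 0, -70, 0],
  ],
)

```text
time: 11.42
ee_pos: [0.4047, -0.341, 0.1023]
tcp_rot: [-179.8, -0.1, 73.9]
wrist_force: [0.9, -0.4, 0.6]
opening: 0.0851
```

```bash
python3 - <<'E'
from h import *
o=bot.get_obs();print(o['time'],o['ee_pos'],o['tcp_rot'],o['opening'],o['wrist_force'])
px,K,W=cam("wrist"); save('w6',px)
px,K,W=cam("top"); save('t6',px); np.savez('t6.npz',px=px,K=K,W=W)
E
```

```text
11.425 [ 0.40466053 -0.3409777   0.10229275] [-1.79765738e+02 -1.03990716e-01  7.39302240e+01] 0.08508766370219549 [ 0.93499822 -0.35654303  0.63471886]
```

View pics/w6.png

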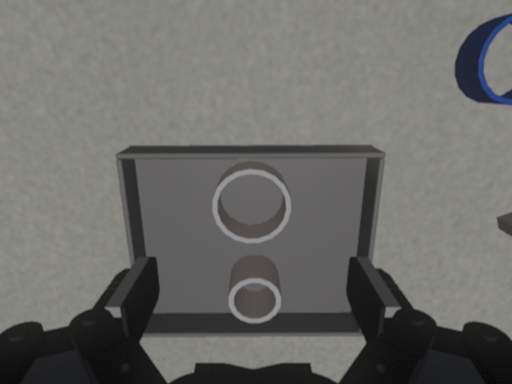

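View pics/t6.png

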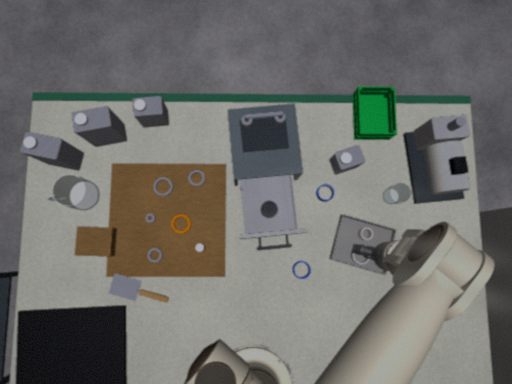

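Both sleeves stand in the tray (wide at (252,206), narrow at (254,300)). All four rings are still in their old places. Next I go to ring_1 and look from above.

Emit:
send_rows(
  targets=[
    [0, 10, 10, 60, 0],
    [0, 25, 60, 100, 5],
    [0, 45, 120, 100, 10],
    [0, 65, 180, 100, 15],
    [0, 85, 240, 100, 22],
    [0, 105, 300, 100, 22],
    [0, 125, 360, 100, 22],
    [0, 145, 420, 100, 22],
    [0, 165, 480, 100, 22],
    [0, 180, 540, 90, 22],
  ],
)

```text
time: 12.78
ee_pos: [0.5847, 0.1927, 0.1949]
tcp_rot: [179.9, -0.0, 95.9]
wrist_force: [0.9, -0.7, 0.4]
opening: 0.0853
```

Emit:
send_rows(
  targets=[
    [0, 20, 55, -20, 0],
    [0, 25, 90, -60, 0],
    [0, 25, 90, -60, 0],
    [0, 25, 90, -60, 0],
  ],
)

```text
time: 13.28
ee_pos: [0.6089, 0.2802, 0.135]
tcp_rot: [180.0, 0.0, 95.9]
wrist_force: [0.4, -0.6, -0.3]
opening: 0.0856
```

```bash
cat >> h.py <<'E'
def rings(px,K,W,roi,z=.014,zoom=4,name=None,thr=18):
    """steel on brown mat: mask where blue >= red (mat has red>>blue)"""
    x0,y0,x1,y1=roi
    b=cv2.resize(px[y0:y1,x0:x1].astype(np.float32),None,fx=zoom,fy=zoom,interpolation=cv2.INTER_CUBIC)
    m=((b[...,0]-b[...,2])<thr).astype(np.uint8)
    if name: save(name,np.repeat(m[...,None]*255,3,2))
    cs,h=cv2.findContours(m,cv2.RETR_CCOMP,cv2.CHAIN_APPROX_NONE)
    for c,hh in zip(cs,h[0]):
        if cv2.contourArea(c)>20*zoom*zoom and len(c)>12:
            uv=(c[:,0]+.5)/zoom-.5+[x0,y0];P=ray(K,W,uv,z);ce,r=circ(P)
            res=np.abs(np.linalg.norm(P[:,:2]-ce,axis=1)-r).mean()
            print('hole' if hh[3]>=0 else 'outer',uv.mean(0).round(1),ce.round(4),'d',(2*r).round(4),'res',res.round(5))
E
python3 - <<'E'
from h import *
o=bot.get_obs();print(o['time'],o['ee_pos'],o['tcp_rot'],o['opening'],o['wrist_force'])
px,K,W=cam("wrist"); save('w7',px);np.savez('w7.npz',px=px,K=K,W=W)
d=np.load('t6.npz');rings(d['px'],d['K'],d['W'],(115,168,220,270))
E
```

```text
13.275 [0.60891128 0.28018357 0.13497978] [1.79985538e+02 8.12700009e-03 9.59382573e+01] 0.08555553047689746 [ 0.36877976 -0.6130362  -0.30189075]
outer [154.5 254.7] [0.4029 0.3156] d 0.0464 res 0.00031
hole [154.5 254.7] [0.4028 0.3156] d 0.0285 res 0.0003
outer [199.5 247.1] [0.4272 0.1728] d 0.0285 res 0.00041
outer [150.  217.7] [0.521  0.3338] d 0.03 res 0.0004
outer [162.7 186.2] [0.6242 0.2964] d 0.0624 res 0.00038
hole [162.8 186.3] [0.624  0.2965] d 0.0442 res 0.0003
outer [196.3 177.6] [0.6531 0.1876] d 0.0544 res 0.00033
hole [196.3 177.7] [0.6528 0.1875] d 0.0364 res 0.00029
```

View pics/w7.png

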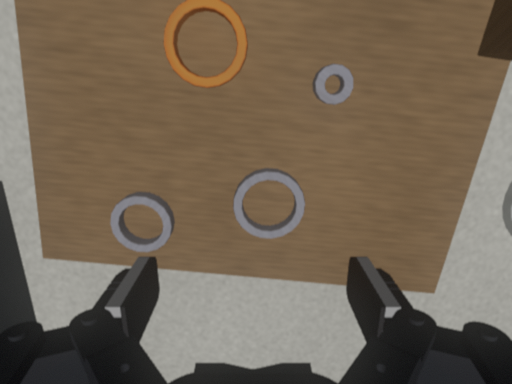

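The wrist view shows ring_1 at (269,204), ring_2 at (141,222) and ring_5 at (334,84). The top-view diameters of 62, 54, 46 and 30 mm match the listed sizes. Next I refine ring_1.

```bash
cat >> h.py <<'E'
def topface(px,K,W,roi,z,thr,zoom=6,name=None):
    x0,y0,x1,y1=roi
    g=cv2.cvtColor(px,cv2.COLOR_RGB2GRAY)
    b=cv2.resize(g[y0:y1,x0:x1],None,fx=zoom,fy=zoom,interpolation=cv2.INTER_CUBIC)
    print('pct',np.percentile(b,[2,20,50,80,95,99]))
    m=(b>thr).astype(np.uint8)
    if name: save(name,np.repeat(m[...,None]*255,3,2))
    cs,h=cv2.findContours(m,cv2.RETR_CCOMP,cv2.CHAIN_APPROX_NONE)
    for c,hh in zip(cs,h[0]):
        if cv2.contourArea(c)>20*zoom*zoom:
            uv=(c[:,0]+.5)/zoom-.5+[x0,y0];P=ray(K,W,uv,z);ce,r=circ(P)
            res=np.abs(np.linalg.norm(P[:,:2]-ce,axis=1)-r).mean()
            print('hole' if hh[3]>=0 else 'outer',uv.mean(0).round(1),ce.round(4),'d',(2*r).round(4),'res',res.round(5))
E
python3 - <<'E'
from h import *
d=np.load('w7.npz')
for t in (108,115): topface(d['px'],d['K'],d['W'],(225,160,315,245),.014,t,name='m7')
rings(d['px'],d['K'],d['W'],(100,50,380,255))
E
```

```text
pct [ 76.  99. 103. 112. 133. 134.]
outer [268.9 205.3] [0.6272 0.2955] d 0.0611 res 0.00016
hole [268.6 205.3] [0.6271 0.2954] d 0.0466 res 0.00016
pct [ 76.  99. 103. 112. 133. 134.]
outer [268.6 204.9] [0.6271 0.2954] d 0.0603 res 0.00012
hole [268.6 205.3] [0.627  0.2954] d 0.0472 res 0.00011
outer [142.  221.8] [0.6538 0.1877] d 0.0556 res 0.00081
hole [142.6 221.3] [0.6527 0.1883] d 0.0337 res 0.00072
outer [268.2 203.3] [0.6257 0.295 ] d 0.0621 res 0.00045
hole [268.2 202.4] [0.6244 0.2947] d 0.0429 res 0.0005
outer [333.1  83.7] [0.5237 0.3321] d 0.0298 res 0.00027
hole [332.2  84.1] [0.5238 0.3316] d 0.0128 res 0.00028
```

View pics/m7.png

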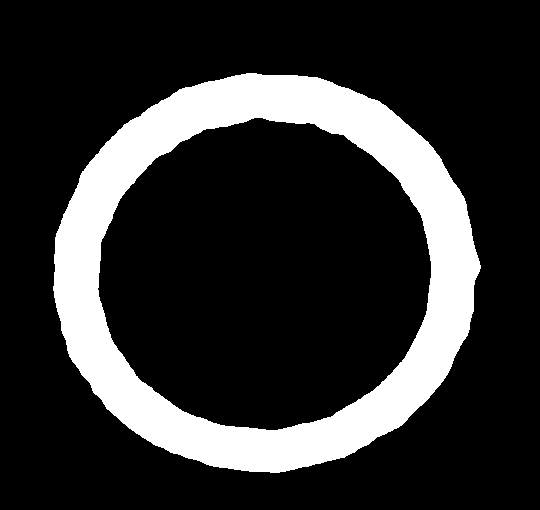

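Emit:
send_rows(
  targets=[
    [0, 18, 15, -40, 0],
    [0, 18, 15, -85, 0],
    [0, 18, 15, -115, 0],
    [0, 18, 15, -132, 0],
    [0, 18, 15, -133, 0],
    [0.3, 18, 15, -133, 0],
    [0.7, 18, 15, -133, 0],
    [1, 18, 15, -133, 0],
    [1, 18, 15, -133, 0],
    [1, 18, 15, -113, 0],
  ],
  squeeze=60,
)

```text
time: 14.58
ee_pos: [0.6265, 0.2953, 0.0219]
tcp_rot: [-179.9, 0.0, 95.9]
wrist_force: [0.0, -0.1, -1.6]
opening: 0.0582
```

```bash
python3 - <<'E'
from h import *
o=bot.get_obs();print(o['time'],o['ee_pos'],o['tcp_rot'],o['opening'],o['wrist_force'])
px,K,W=cam("wrist"); save('w8',px);np.savez('w8.npz',px=px,K=K,W=W)
E
```

```text
14.575 [0.62646977 0.29533608 0.02187868] [-1.79945474e+02  1.92865636e-02  9.59376802e+01] 0.058203941568539364 [ 0.00520639 -0.12880782 -1.6499336 ]
```

View pics/w8.png

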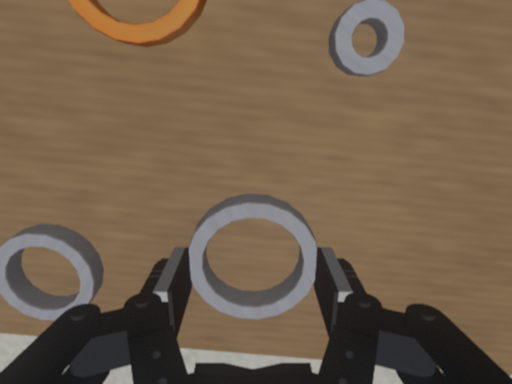

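Ring_1 is held level between the pads (centre about (253,255)). Next I measure its offset in the grip.

```bash
python3 - <<'E'
from h import *
d=np.load('w8.npz')
for z in (.032,.034,.036): topface(d['px'],d['K'],d['W'],(180,185,325,325),z,118,zoom=4,name='m8')
E
```

```text
pct [ 32. 101. 110. 136. 142. 144.]
outer [252.6 260.9] [0.6249 0.2945] d 0.0596 res 0.0003
hole [252.2 262. ] [0.6249 0.2945] d 0.0463 res 0.00015
pct [ 32. 101. 110. 136. 142. 144.]
outer [252.6 260.9] [0.6237 0.2944] d 0.0587 res 0.0003
hole [252.2 262. ] [0.6237 0.2944] d 0.0456 res 0.00014
pct [ 32. 101. 110. 136. 142. 144.]
outer [252.6 260.9] [0.6225 0.2943] d 0.0578 res 0.00029
hole [252.2 262. ] [0.6225 0.2943] d 0.0449 res 0.00014
```

View pics/m8.png

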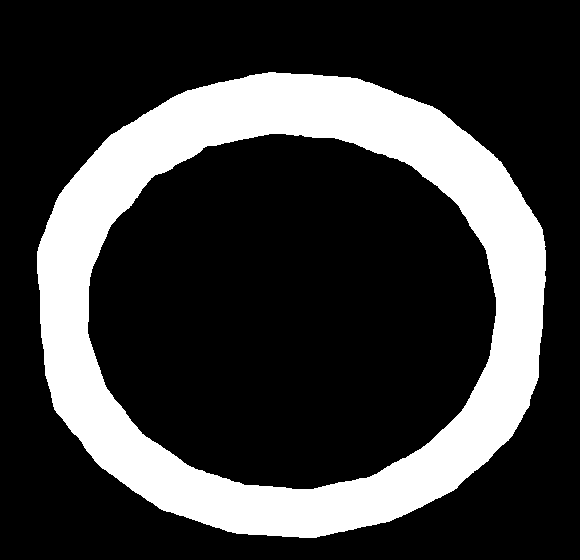

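Emit:
send_rows(
  targets=[
    [1, -5, -5, 50, 0],
    [1, -20, -30, 100, 0],
    [1, -40, -80, 138, 0],
    [1, -50, -135, 138, 0],
    [1, -60, -190, 138, 0],
    [1, -68, -245, 138, 0],
    [1, -72, -300, 138, 0],
    [1, -75, -335, 125, 0],
    [1, -75, -346, 105, 0],
    [1, -75, -346, 100, 0],
  ],
)

```text
time: 15.88
ee_pos: [0.5515, -0.0512, 0.1213]
tcp_rot: [-180.0, -0.0, 95.8]
wrist_force: [0.4, 0.0, -1.1]
opening: 0.058
```

```bash
python3 - <<'E'
from h import *
o=bot.get_obs();print(o['time'],o['ee_pos'],o['tcp_rot'],o['opening'],o['wrist_force'])
px,K,W=cam("wrist"); save('w9',px);np.savez('w9.npz',px=px,K=K,W=W)
z=o['ee_pos'][2]
for dz in (.010,.012): topface(px,K,W,(180,185,325,325),z+dz,118,zoom=4,name='m9')
save('w9c',cv2.resize(px[180:325,180:325],None,fx=4,fy=4,interpolation=cv2.INTER_CUBIC))
E
```

```text
15.875 [ 0.55148484 -0.05119252  0.12126907] [-1.79972203e+02 -6.30202873e-03  9.58489277e+01] 0.05799112503290575 [ 0.40696363  0.0111408  -1.11845135]
pct [ 28.  63. 109. 118. 128. 132.]
outer [251.3 318.8] [ 0.5737 -0.0496] d 0.0444 res 0.00804
outer [202.6 303.1] [ 0.5738 -0.0743] d 0.0045 res 0.00067
outer [253.8 266.5] [ 0.5513 -0.0507] d 0.0143 res 0.00299
outer [260.9 266.1] [ 0.55   -0.0443] d 0.0167 res 0.00261
outer [245.3 265.4] [ 0.551  -0.0568] d 0.0156 res 0.00317
outer [213.7 251.7] [ 0.5459 -0.066 ] d 0.0145 res 0.00176
outer [268.1 247.3] [ 0.5403 -0.0414] d 0.0149 res 0.00184
outer [223.9 253.6] [ 0.5459 -0.0609] d 0.0191 res 0.00304
outer [274.9 242.3] [ 0.5378 -0.0438] d 0.0104 res 0.0022
outer [235.5 253.6] [ 0.5467 -0.0627] d 0.0191 res 0.0038
outer [210.4 195.4] [ 0.5187 -0.0735] d 0.0082 res 0.00104
outer [197.4 203.6] [ 0.5224 -0.0792] d 0.0118 res 0.00197
outer [184.5 208.4] [ 0.5255 -0.082 ] d 0.0143 res 0.00266
pct [ 28.  63. 109. 118. 128. 132.]
outer [251.3 318.8] [ 0.5721 -0.0498] d 0.0437 res 0.00792
outer [202.6 303.1] [ 0.5722 -0.0741] d 0.0044 res 0.00066
outer [253.8 266.5] [ 0.5501 -0.0509] d 0.0141 res 0.00295
outer [260.9 266.1] [ 0.5488 -0.0446] d 0.0164 res 0.00257
outer [245.3 265.4] [ 0.5498 -0.0569] d 0.0154 res 0.00312
outer [213.7 251.7] [ 0.5448 -0.0659] d 0.0142 res 0.00174
outer [268.1 247.3] [ 0.5393 -0.0417] d 0.0147 res 0.00181
outer [223.9 253.6] [ 0.5448 -0.0609] d 0.0188 res 0.003
outer [274.9 242.3] [ 0.5368 -0.044 ] d 0.0103 res 0.00217
outer [235.5 253.6] [ 0.5456 -0.0627] d 0.0188 res 0.00375
outer [210.4 195.4] [ 0.518  -0.0733] d 0.0081 res 0.00103
outer [197.4 203.6] [ 0.5217 -0.0789] d 0.0116 res 0.00194
outer [184.5 208.4] [ 0.5247 -0.0816] d 0.0141 res 0.00262
```

View pics/w9c.png

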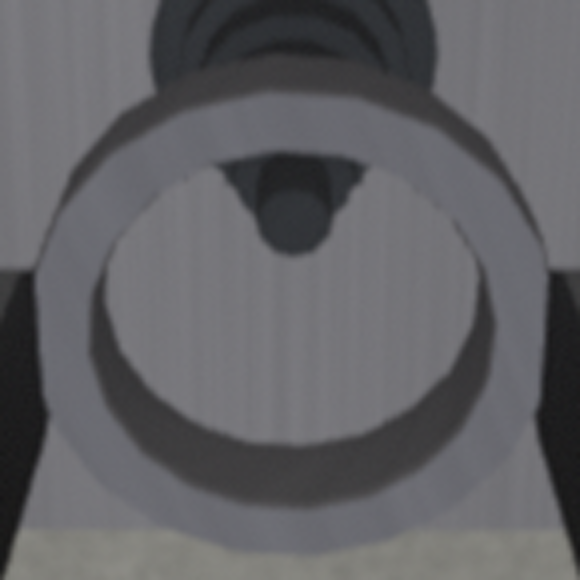

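```bash
python3 - <<'E'
from h import *
d=np.load('w9.npz');K,W=d['K'],d['W']
print('tip',ray(K,W,[(253.5,235.3)],.096), 'tip diam',np.ptp(ray(K,W,[(244.4,236),(262.7,236)],.096),axis=0))
R=Rn.from_euler('z',95.85,degrees=True).as_matrix()
for dz in (.009,.0105,.012):
    P=ray(K,W,[(253.1,261.9),(253.1,218),(253.1,306.2),(202.5,266),(303.7,266)],.1213+dz);print(dz,P[0],'bore',np.linalg.norm(P[1]-P[2]),np.linalg.norm(P[3]-P[4]))
E
```

```text
tip [[ 0.55224819 -0.05115119  0.096     ]] tip diam [0.00104917 0.01022243 0.        ]
0.009 [ 0.54916188 -0.05177359  0.1303    ] bore 0.046074885381408054 0.04670231242730413
0.0105 [ 0.54828968 -0.05186721  0.1318    ] bore 0.04555733344240671 0.04617771269900283
0.012 [ 0.54741749 -0.05196083  0.1333    ] bore 0.045039781503405256 0.04565311297070153
```

Emit:
send_rows(
  targets=[
    [1, 2.5, 0.5, 0, 0],
    [1, 2.5, 0.5, -25, 0],
    [1, 2.5, 0.5, -50, 0],
    [1, 2.5, 0.5, -70, 0],
    [1, 2.5, 0.5, -76, 0],
    [1, 2.5, 0.5, -76, 0],
  ],
)

```text
time: 16.68
ee_pos: [0.5548, -0.0495, 0.0461]
tcp_rot: [180.0, 0.0, 96.0]
wrist_force: [-0.2, 0.4, -1.8]
opening: 0.058
```

```bash
python3 - <<'E'
from h import *
o=bot.get_obs();print(o['time'],o['ee_pos'],o['tcp_rot'],o['opening'],o['wrist_force'])
px,K,W=cam("wrist"); save('w10',px);np.savez('w10.npz',px=px,K=K,W=W)
save('w10c',cv2.resize(px[180:360,180:325],None,fx=4,fy=3.3,interpolation=cv2.INTER_CUBIC))
E
```

```text
16.675 [ 0.55475469 -0.04952189  0.0460677 ] [1.79970306e+02 5.04391201e-03 9.59807349e+01] 0.05799994006830445 [-0.21647666  0.39862387 -1.81566169]
```

View pics/w10c.png

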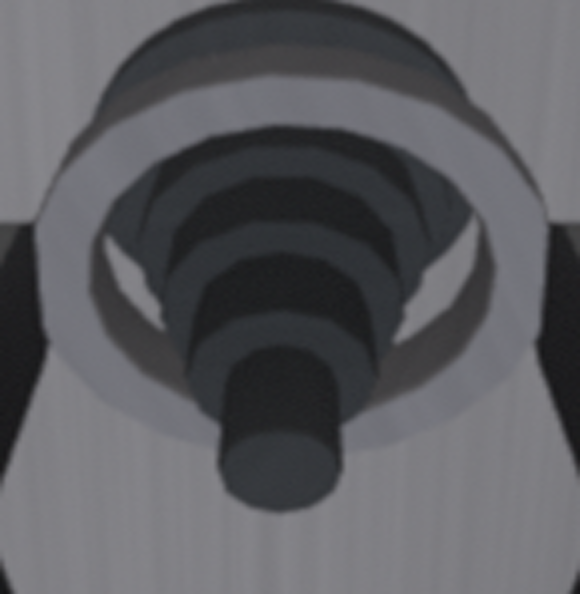

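```bash
python3 - <<'E'
from h import *
d=np.load('w10.npz');K,W=d['K'],d['W'];px=d['px']
s=lambda x,y:(180+x/4-.4,180+y/3.3-.4)
def pr(n,pts,z):
    P=ray(K,W,[s(*p) for p in pts],z);print(n,P.round(4)[:,:2].tolist(), 'mid',P.mean(0).round(4)[:2],'d',np.linalg.norm(P[0]-P[1]).round(4))
pr('tip lat',[(218,465),(343,465)],.096)
pr('tip lon',[(281,430),(281,511)],.096)
pr('27 shoulder lat',[(163,295),(405,295)],.0655)
pr('19 lat',[(188,370),(380,370)],.080)
for z in (.055,.0565,.058):
    pr('ring lat',[(90,265),(495,265)],z); pr('ring outer lat',[(36,225),(548,225)],z)
    pr('ring lon',[(288,126),(288,412)],z)
E
```

```text
tip lat [[0.5518, -0.0568], [0.5507, -0.0462]] mid [ 0.5512 -0.0515] d 0.0106
tip lon [[0.5469, -0.0519], [0.557, -0.0508]] mid [ 0.552  -0.0514] d 0.0102
27 shoulder lat [[0.5512, -0.0643], [0.5485, -0.0386]] mid [ 0.5499 -0.0515] d 0.0258
19 lat [[0.552, -0.0605], [0.55, -0.0421]] mid [ 0.551  -0.0513] d 0.0185
ring lat [[0.5539, -0.0735], [0.549, -0.0273]] mid [ 0.5515 -0.0504] d 0.0464
ring outer lat [[0.5483, -0.0799], [0.5423, -0.0223]] mid [ 0.5453 -0.0511] d 0.058
ring lon [[0.5307, -0.0531], [0.5757, -0.0484]] mid [ 0.5532 -0.0507] d 0.0452
ring lat [[0.553, -0.0733], [0.5482, -0.0276]] mid [ 0.5506 -0.0505] d 0.0459
ring outer lat [[0.5475, -0.0797], [0.5415, -0.0227]] mid [ 0.5445 -0.0512] d 0.0573
ring lon [[0.5301, -0.0531], [0.5746, -0.0485]] mid [ 0.5523 -0.0508] d 0.0447
ring lat [[0.5521, -0.0731], [0.5474, -0.028]] mid [ 0.5497 -0.0506] d 0.0454
ring outer lat [[0.5467, -0.0794], [0.5407, -0.0231]] mid [ 0.5437 -0.0513] d 0.0566
ring lon [[0.5295, -0.0532], [0.5734, -0.0486]] mid [ 0.5514 -0.0509] d 0.0442
```

Emit:
send_rows(
  targets=[
    [1, -1, -0.8, 0, 0],
    [1, -1, -0.8, -6, 0],
    [1, -1, -0.8, -11, 0],
    [1, -1, -0.8, -15, 0],
    [1, -1, -0.8, -17, 0],
    [1, -1, -0.8, -17, 0],
  ],
)

```text
time: 17.48
ee_pos: [0.5533, -0.0508, 0.0282]
tcp_rot: [-180.0, -0.0, 95.9]
wrist_force: [0.5, 0.2, -1.3]
opening: 0.0581
```

```bash
python3 - <<'E'
from h import *
o=bot.get_obs();print(o['time'],o['ee_pos'],o['tcp_rot'],o['opening'],o['wrist_force'],o['torque'])
px,K,W=cam("wrist"); save('w11',px);np.savez('w11.npz',px=px,K=K,W=W)
save('w11c',cv2.resize(px[180:384,180:325],None,fx=4,fy=2.9,interpolation=cv2.INTER_CUBIC))
E
```

```text
17.475 [ 0.55326928 -0.05076451  0.02820344] [-1.79981902e+02 -4.07821455e-03  9.59376501e+01] 0.05811320205295511 [ 0.4745968   0.17983582 -1.31233713] [0.03530153 0.00683026 0.00315599]
```

View pics/w11c.png

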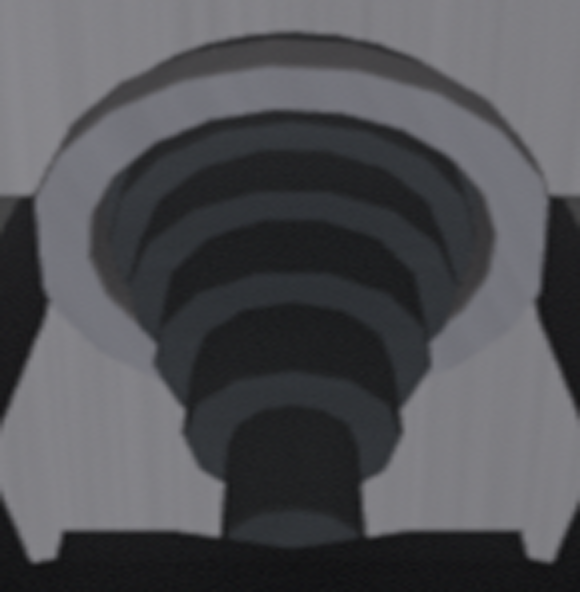

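The ring surrounds the 43 mm step with no force, about 3 mm above its seat. I release it.

Emit:
send_rows(
  targets=[
    [0.6, 0, 0, 0, 0],
    [0.2, 0, 0, 0, 0],
    [0, 0, 0, 0, 0],
    [0, 0, 0, 10, 0],
    [0, 0, 0, 50, 0],
    [0, 0, 0, 100, 0],
    [0, 0, 0, 132, 0],
    [0, 0, 0, 132, 0],
  ],
)

```text
time: 18.52
ee_pos: [0.5547, -0.0509, 0.1642]
tcp_rot: [179.7, 0.1, 95.9]
wrist_force: [-0.1, -0.9, -0.5]
opening: 0.0852
```

```bash
python3 - <<'E'
from h import *
o=bot.get_obs();print(o['time'],o['ee_pos'],o['tcp_rot'],o['opening'],o['wrist_force'])
px,K,W=cam("wrist"); save('w12',px);np.savez('w12.npz',px=px,K=K,W=W)
save('w12c',cv2.resize(px[140:230,200:305],None,fx=6,fy=6,interpolation=cv2.INTER_CUBIC))
topface(px,K,W,(200,140,305,230),.036,125,name='m12')
px,K,W=cam("top"); rings(px,K,W,(115,168,220,270))
E
```

```text
18.525 [ 0.55473471 -0.05090206  0.16422272] [1.79682257e+02 6.25188451e-02 9.59369240e+01] 0.08524384480007231 [-0.13793122 -0.88923345 -0.4971574 ]
pct [ 36.  50. 111. 115. 117. 118.]Traceback (most recent call last):
  File "<stdin>", line 5, in <module>
  File "h.py", line 40, in topface
    for c,hh in zip(cs,h[0]):
                       ~^^^
TypeError: 'NoneType' object is not subscriptable
```

View pics/w12c.png

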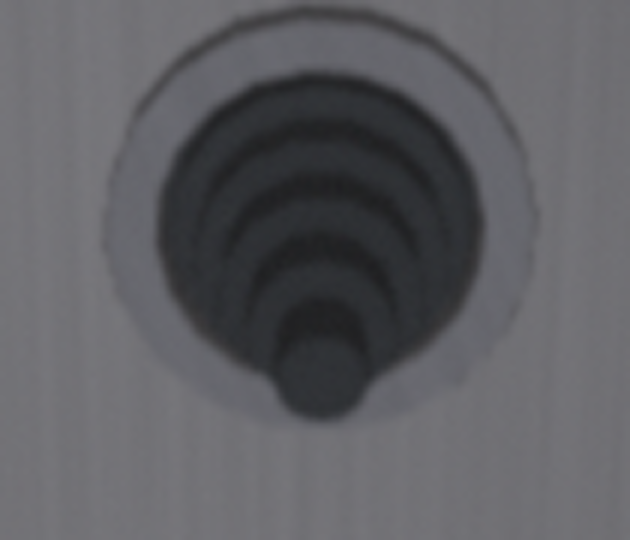

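```bash
python3 - <<'E'
from h import *
d=np.load('w12.npz');K,W=d['K'],d['W'];px=d['px']
s=lambda x,y:(200+x/6-.4,140+y/6-.4)
P=ray(K,W,[s(103,215),s(540,215),s(158,220),s(485,220)],.036);print(np.linalg.norm(P[0]-P[1]),np.linalg.norm(P[2]-P[3]),P[:2].mean(0),P[2:].mean(0))
b=ray(K,W,[s(321,72)],.036);print('bore near edge',b); print('tip',ray(K,W,[s(321,375)],.096), 'outer top edge',ray(K,W,[s(321,22),s(321,424)],.036))
px,K,W=cam("top"); rings(px,K,W,(115,168,220,270)); save('t12',px)
E
```

```text
0.06198825609886067 0.04642417902230479 [ 0.54996957 -0.05152194  0.036     ] [ 0.55070211 -0.0514437   0.036     ]
bore near edge [[ 0.52953586 -0.05373636  0.036     ]]
tip [[ 0.55182458 -0.05145839  0.096     ]] outer top edge [[ 0.52261529 -0.05446316  0.036     ]
 [ 0.58170106 -0.04825797  0.036     ]]
outer [154.5 254.7] [0.4029 0.3156] d 0.0465 res 0.00033
hole [154.5 254.8] [0.4028 0.3156] d 0.0283 res 0.00029
outer [199.4 247. ] [0.4273 0.1728] d 0.0285 res 0.00048
outer [150.  217.7] [0.5209 0.3338] d 0.0302 res 0.00039
outer [196.3 177.7] [0.6531 0.1875] d 0.0545 res 0.00029
hole [196.3 177.8] [0.6528 0.1875] d 0.0363 res 0.00028
```

Ring_1 is home: its diameters at seat height read 62.0 and 46.4 mm. Next is ring_2.

Emit:
send_rows(
  targets=[
    [0, 5, 50, 10, 0],
    [0, 20, 110, 10, 0],
    [0, 45, 165, 5, 0],
    [0, 70, 215, -15, 0],
    [0, 86, 235, -30, 0],
    [0, 86, 235, -30, 0],
    [0, 86, 235, -30, 0],
  ],
)

```text
time: 19.5
ee_pos: [0.6388, 0.1837, 0.1299]
tcp_rot: [-179.9, 0.0, 95.9]
wrist_force: [-0.0, -0.3, 0.4]
opening: 0.0853
```

```bash
python3 - <<'E'
from h import *
o=bot.get_obs();print(o['time'],o['ee_pos'],o['tcp_rot'],o['opening'],o['wrist_force'])
px,K,W=cam("wrist"); save('w13',px);np.savez('w13.npz',px=px,K=K,W=W)
p=proj(K,W,[[.6535,.188,.014]])[0].astype(int);print(p)
topface(px,K,W,(p[0]-45,p[1]-45,p[0]+45,p[1]+45),.014,113,name='m13')
E
```

```text
19.5 [0.63882287 0.18366652 0.12986002] [-1.79921234e+02  2.58411486e-02  9.59281650e+01] 0.08534788176782694 [-0.04016323 -0.33311787  0.39034209]
[256 203]
pct [ 75.  96.  99. 103. 127. 130.]
outer [253.9 205.2] [0.6561 0.186 ] d 0.0521 res 0.00013
hole [254.  205.4] [0.656  0.1861] d 0.0393 res 0.00012
```

View pics/w13.png

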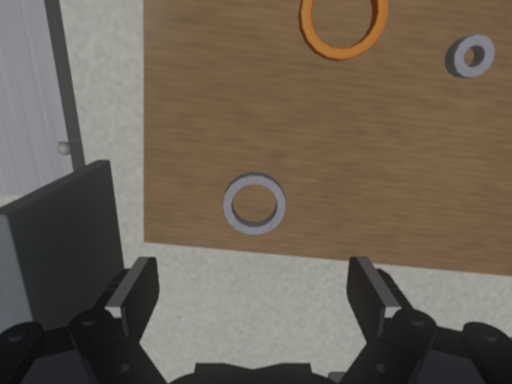

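Emit:
send_rows(
  targets=[
    [0, 16.5, 2.5, -40, 0],
    [0, 16.5, 2.5, -85, 0],
    [0, 16.5, 2.5, -115, 0],
    [0, 16.5, 2.5, -127, 0],
    [0, 16.5, 2.5, -128, 0],
    [0.3, 16.5, 2.5, -128, 0],
    [0.7, 16.5, 2.5, -128, 0],
    [1, 16.5, 2.5, -128, 0],
    [1, 16.5, 2.5, -128, 0],
    [1, 16.5, 2.5, -100, 0],
  ],
)

```text
time: 20.8
ee_pos: [0.6549, 0.1865, 0.0296]
tcp_rot: [-179.8, 0.0, 95.9]
wrist_force: [-0.1, 1.2, -1.4]
opening: 0.0504
```

Emit:
send_rows(
  targets=[
    [1, -20, 0, 50, 0],
    [1, -45, -10, 100, 0],
    [1, -65, -40, 135, 0],
    [1, -85, -95, 135, 0],
    [1, -95, -150, 135, 0],
    [1, -100, -205, 130, 0],
    [1, -101, -236, 110, 0],
    [1, -101, -236, 91, 0],
    [1, -101, -236, 91, 0],
  ],
)

```text
time: 21.92
ee_pos: [0.5541, -0.0488, 0.1202]
tcp_rot: [-179.9, -0.0, 95.9]
wrist_force: [0.2, 0.1, -1.4]
opening: 0.0503
```

```bash
python3 - <<'E'
from h import *
o=bot.get_obs();print(o['time'],o['ee_pos'],o['tcp_rot'],o['opening'],o['wrist_force'])
px,K,W=cam("wrist"); save('w14',px);np.savez('w14.npz',px=px,K=K,W=W)
save('w14c',cv2.resize(px[180:325,180:325],None,fx=4,fy=4,interpolation=cv2.INTER_CUBIC))
E
```

```text
21.925 [ 0.55410968 -0.04882432  0.12020194] [-1.79876648e+02 -3.72573187e-02  9.59334566e+01] 0.05025415948432962 [ 0.20134049  0.10789557 -1.43743468]
```

View pics/w14c.png

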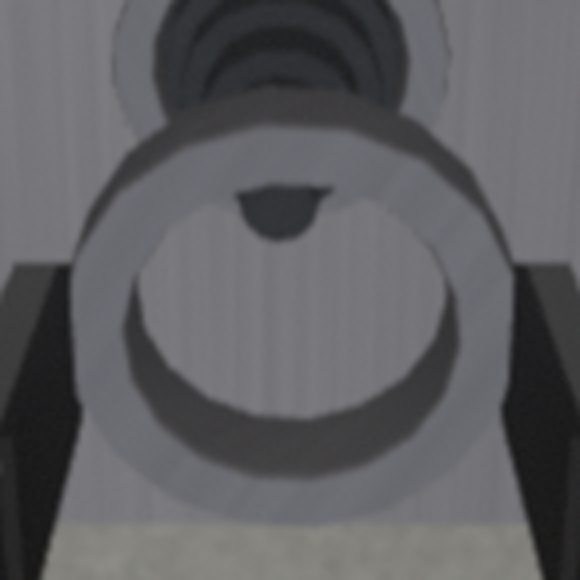

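```bash
cat >> h.py <<'E'
def off(f,tip,ring,z,bore,x0=180,y0=180,fx=4,fy=4,ztip=.096):
    """ring=(xl,xr,ytop,ybot) hole in crop; picks dz by lateral bore"""
    d=np.load(f);K,W=d['K'],d['W'];s=lambda x,y:(x0+x/fx-.4,y0+y/fy-.4)
    T=ray(K,W,[s(*tip)],ztip)[0]
    xl,xr,yt,yb=ring;yc=(yt+yb)/2;xc=(xl+xr)/2
    for dz in np.arange(.006,.0161,.001):
        P=ray(K,W,[s(xl,yc),s(xr,yc),s(xc,yt),s(xc,yb)],z+dz);a=np.linalg.norm(P[0]-P[1]);b=np.linalg.norm(P[2]-P[3])
        print('dz',dz.round(4),'bore',a.round(4),b.round(4),'ring',P[2:].mean(0).round(4)[:2],'move',((T-P[2:].mean(0))[:2]*1e3).round(2))
    print('tip',T.round(4))
E
python3 - <<'E'
from h import *
off('w14.npz',(278,207),(124,460,184,478),.1202,.0385)
E
```

```text
dz 0.006 bore 0.0395 0.0392 ring [ 0.5546 -0.0493] move [-2.43 -2.17]
dz 0.007 bore 0.0392 0.0389 ring [ 0.554  -0.0494] move [-1.85 -2.1 ]
dz 0.008 bore 0.0389 0.0386 ring [ 0.5534 -0.0495] move [-1.26 -2.04]
dz 0.009 bore 0.0386 0.0384 ring [ 0.5528 -0.0495] move [-0.67 -1.98]
dz 0.01 bore 0.0383 0.0381 ring [ 0.5523 -0.0496] move [-0.09 -1.92]
dz 0.011 bore 0.038 0.0378 ring [ 0.5517 -0.0497] move [ 0.5  -1.85]
dz 0.012 bore 0.0378 0.0375 ring [ 0.5511 -0.0497] move [ 1.09 -1.79]
dz 0.013 bore 0.0375 0.0372 ring [ 0.5505 -0.0498] move [ 1.67 -1.73]
dz 0.014 bore 0.0372 0.0369 ring [ 0.5499 -0.0498] move [ 2.26 -1.67]
dz 0.015 bore 0.0369 0.0366 ring [ 0.5493 -0.0499] move [ 2.85 -1.6 ]
dz 0.016 bore 0.0366 0.0364 ring [ 0.5487 -0.05  ] move [ 3.43 -1.54]
tip [ 0.5522 -0.0515  0.096 ]
```

Emit:
send_rows(
  targets=[
    [1, -0.7, -2, 0, 0],
    [1, -0.7, -2, -25, 0],
    [1, -0.7, -2, -50, 0],
    [1, -0.7, -2, -60, 0],
    [1, -0.7, -2, -62, 0],
    [1, -0.7, -2, -62, 0],
  ],
)

```text
time: 22.72
ee_pos: [0.5547, -0.0512, 0.0604]
tcp_rot: [179.9, 0.0, 96.0]
wrist_force: [0.6, 1.0, -1.4]
opening: 0.0505
```

```bash
python3 - <<'E'
from h import *
o=bot.get_obs();print(o['time'],o['ee_pos'],o['tcp_rot'],o['opening'],o['wrist_force'])
px,K,W=cam("wrist"); save('w15',px);np.savez('w15.npz',px=px,K=K,W=W)
save('w15c',cv2.resize(px[180:325,180:325],None,fx=4,fy=4,interpolation=cv2.INTER_CUBIC))
E
```

```text
22.725 [ 0.5547135  -0.05116284  0.06044294] [1.79924691e+02 1.54700887e-02 9.59522335e+01] 0.05054307325382001 [ 0.57540675  1.04818985 -1.3941722 ]
```

View pics/w15c.png

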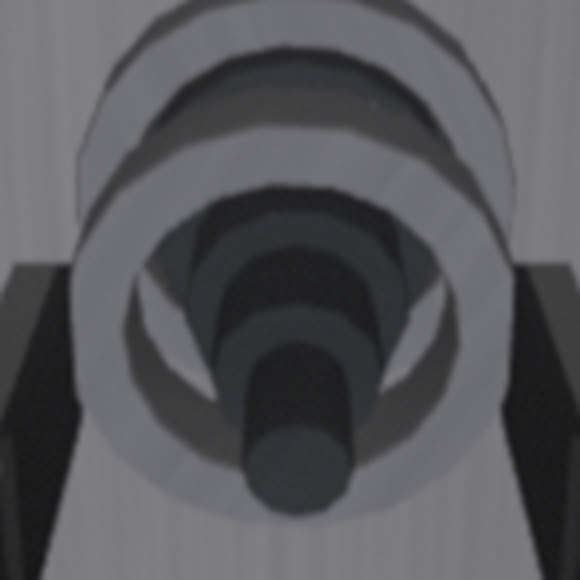

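```bash
python3 - <<'E'
from h import *
off('w15.npz',(297.5,470),(124,460,185,478),.0604,.0385)
d=np.load('w15.npz');K,W=d['K'],d['W'];s=lambda x,y:(180+x/4-.4,180+y/4-.4)
P=ray(K,W,[s(188,292),s(408,292),s(297,210)],.0655);print(P)
P=ray(K,W,[s(217,368),s(383,368),s(297,305)],.080);print(P)
E
```

```text
dz 0.006 bore 0.0395 0.0392 ring [ 0.5553 -0.0517] move [-3.22  0.18]
dz 0.007 bore 0.0392 0.0389 ring [ 0.5547 -0.0517] move [-2.62  0.24]
dz 0.008 bore 0.0389 0.0386 ring [ 0.5541 -0.0518] move [-2.03  0.3 ]
dz 0.009 bore 0.0386 0.0383 ring [ 0.5535 -0.0519] move [-1.44  0.37]
dz 0.01 bore 0.0383 0.038 ring [ 0.5529 -0.0519] move [-0.85  0.43]
dz 0.011 bore 0.0381 0.0378 ring [ 0.5523 -0.052 ] move [-0.26  0.49]
dz 0.012 bore 0.0378 0.0375 ring [ 0.5517 -0.052 ] move [0.34 0.55]
dz 0.013 bore 0.0375 0.0372 ring [ 0.5511 -0.0521] move [0.93 0.62]
dz 0.014 bore 0.0372 0.0369 ring [ 0.5505 -0.0522] move [1.52 0.68]
dz 0.015 bore 0.0369 0.0366 ring [ 0.55   -0.0522] move [2.11 0.74]
dz 0.016 bore 0.0366 0.0363 ring [ 0.5494 -0.0523] move [2.7 0.8]
tip [ 0.5521 -0.0515  0.096 ]
[[ 0.55106522 -0.06435738  0.0655    ]
 [ 0.54838468 -0.03874108  0.0655    ]
 [ 0.53924433 -0.05277812  0.0655    ]]
[[ 0.55176549 -0.0601113   0.08      ]
 [ 0.54991823 -0.04245793  0.08      ]
 [ 0.54332145 -0.0524045   0.08      ]]
```

Emit:
send_rows(
  targets=[
    [1, -1.1, 0.4, 0, 0],
    [1, -1.1, 0.4, -5, 0],
    [1, -1.1, 0.4, -10, 0],
    [1, -1.1, 0.4, -14, 0],
    [1, -1.1, 0.4, -16, 0],
    [1, -1.1, 0.4, -16, 0],
  ],
)

```text
time: 23.52
ee_pos: [0.553, -0.0509, 0.0432]
tcp_rot: [-180.0, -0.0, 95.9]
wrist_force: [0.4, -0.1, -1.9]
opening: 0.0506
```

```bash
python3 - <<'E'
from h import *
o=bot.get_obs();print(o['time'],o['ee_pos'],o['tcp_rot'],o['opening'],o['wrist_force'],o['torque'])
px,K,W=cam("wrist"); save('w16',px);np.savez('w16.npz',px=px,K=K,W=W)
save('w16c',cv2.resize(px[180:384,180:325],None,fx=4,fy=2.9,interpolation=cv2.INTER_CUBIC))
E
```

```text
23.525 [ 0.55295266 -0.05088818  0.04319003] [-1.79980466e+02 -2.84152097e-03  9.59351230e+01] 0.050623258974951214 [ 0.38934444 -0.11080745 -1.91694313] [ 0.00632083 -0.01099402  0.04654575]
```

View pics/w16c.png

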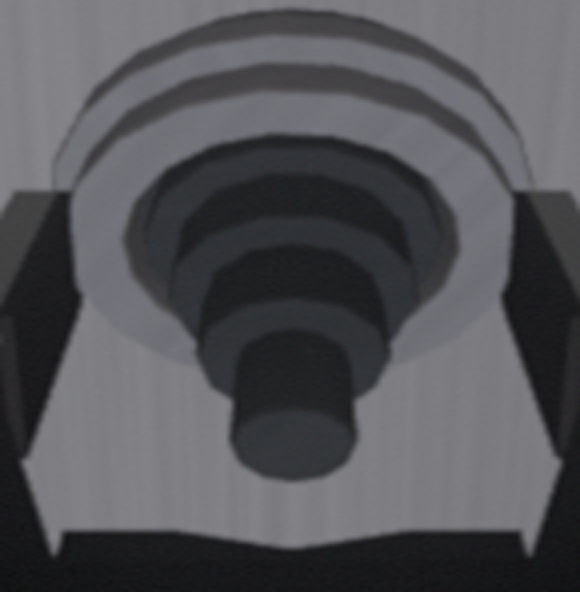

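Ring_2 is centred around its step with no contact force, so I release it.

Emit:
send_rows(
  targets=[
    [0.6, 0, 0, 0, 0],
    [0.2, 0, 0, 0, 0],
    [0, 0, 0, 0, 0],
    [0, 0, 0, 10, 0],
    [0, 0, 0, 50, 0],
    [0, 0, 0, 100, 0],
    [0, 0, 0, 120, 0],
    [0, 0, 0, 120, 0],
  ],
)

```text
time: 24.58
ee_pos: [0.554, -0.051, 0.1657]
tcp_rot: [179.8, 0.0, 95.9]
wrist_force: [0.5, -0.8, -0.9]
opening: 0.0855
```

```bash
python3 - <<'E'
from h import *
o=bot.get_obs();print(o['time'],o['ee_pos'],o['tcp_rot'],o['opening'],o['wrist_force'])
px,K,W=cam("wrist"); save('w17',px);np.savez('w17.npz',px=px,K=K,W=W)
save('w17c',cv2.resize(px[140:230,200:305],None,fx=6,fy=6,interpolation=cv2.INTER_CUBIC))
px,K,W=cam("top"); rings(px,K,W,(115,168,220,270))
E
```

```text
24.575 [ 0.55399776 -0.05098598  0.16570685] [1.79786827e+02 4.41256829e-02 9.59356552e+01] 0.08550505508508659 [ 0.45426221 -0.79449997 -0.86307688]
outer [154.5 254.7] [0.4029 0.3156] d 0.0464 res 0.00032
hole [154.5 254.7] [0.4029 0.3155] d 0.0283 res 0.00031
outer [199.4 247.2] [0.4272 0.1729] d 0.0285 res 0.00041
outer [150.  217.7] [0.521  0.3338] d 0.0301 res 0.0004
```

View pics/w17c.png

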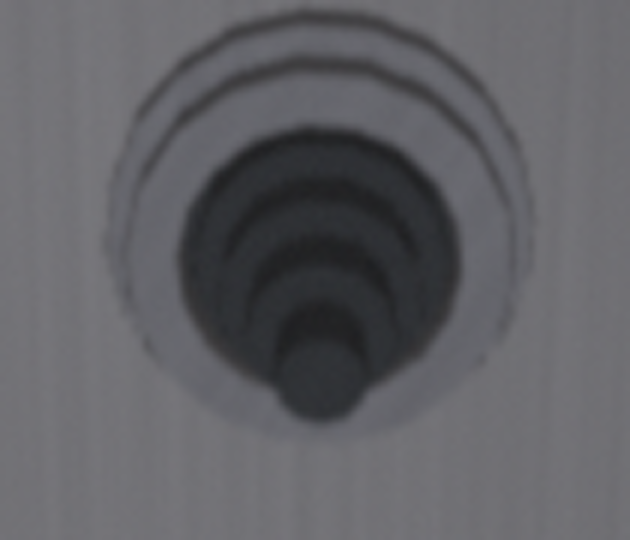

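```bash
python3 - <<'E'
from h import *
d=np.load('w17.npz');K,W=d['K'],d['W'];s=lambda x,y:(200+x/6-.4,140+y/6-.4)
P=ray(K,W,[s(180,260),s(462,260),s(130,255),s(516,255)],.0505);print(np.linalg.norm(P[0]-P[1]),np.linalg.norm(P[2]-P[3]),P[:2].mean(0))
E
```

```text
0.03836918917681885 0.052474891972006873 [ 0.55168517 -0.05139375  0.0505    ]
```

Emit:
send_rows(
  targets=[
    [0, -20, 55, 5, 0],
    [0, -45, 110, 5, 0],
    [0, -70, 165, 5, 0],
    [0, -95, 220, 5, 0],
    [0, -120, 275, 5, 0],
    [0, -145, 330, -10, 0],
    [0, -166, 363, -34, 0],
    [0, -166, 363, -34, 0],
    [0, -166, 363, -34, 0],
  ],
)

```text
time: 25.8
ee_pos: [0.3869, 0.3116, 0.1288]
tcp_rot: [-179.9, 0.1, 96.0]
wrist_force: [0.6, -0.4, 0.3]
opening: 0.0851
```

```bash
python3 - <<'E'
from h import *
o=bot.get_obs();print(o['time'],o['ee_pos'],o['tcp_rot'],o['opening'],o['wrist_force'],o['q'].round(0))
px,K,W=cam("wrist"); save('w18',px);np.savez('w18.npz',px=px,K=K,W=W)
p=proj(K,W,[[.405,.314,.014]])[0].astype(int);print(p)
topface(px,K,W,(p[0]-45,p[1]-45,p[0]+45,p[1]+45),.014,113,name='m18')
E
```

```text
25.8 [0.38686237 0.31163174 0.12876753] [-1.79941081e+02  5.57056101e-02  9.59619480e+01] 0.08511537451023174 [ 0.61812735 -0.39737403  0.30283432] [39. -3. -9. 84. -0. 33.]
[253 207]
pct [ 76.  97.  99. 103. 129. 130.]
outer [254.6 206.7] [0.4049 0.3146] d 0.0442 res 0.00013
hole [254.7 207. ] [0.4049 0.3147] d 0.0313 res 0.00011
```

View pics/w18.png

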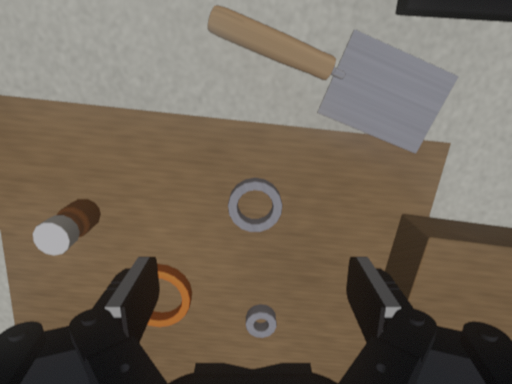

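Emit:
send_rows(
  targets=[
    [0, 17.5, 3, -40, 0],
    [0, 17.5, 3, -85, 0],
    [0, 17.5, 3, -115, 0],
    [0, 17.5, 3, -126, 0],
    [0, 17.5, 3, -127, 0],
    [0.3, 17.5, 3, -127, 0],
    [0.7, 17.5, 3, -127, 0],
    [1, 17.5, 3, -127, 0],
    [1, 17.5, 3, -127, 0],
    [1, 17.5, 3, -100, 0],
  ],
)

```text
time: 27.1
ee_pos: [0.4037, 0.3145, 0.0287]
tcp_rot: [-179.9, 0.1, 95.9]
wrist_force: [0.1, 1.3, -1.3]
opening: 0.0427
```

Emit:
send_rows(
  targets=[
    [1, 10, -20, 50, 0],
    [1, 30, -70, 90, 0],
    [1, 50, -120, 120, 0],
    [1, 75, -175, 125, 0],
    [1, 95, -230, 125, 0],
    [1, 120, -285, 125, 0],
    [1, 140, -340, 120, 0],
    [1, 149.5, -365.5, 105, 0],
    [1, 149.5, -365.5, 91, 0],
    [1, 149.5, -365.5, 91, 0],
  ],
)

```text
time: 28.35
ee_pos: [0.5532, -0.0498, 0.1194]
tcp_rot: [-179.9, -0.0, 95.9]
wrist_force: [-0.3, 0.1, -1.5]
opening: 0.043
```

```bash
python3 - <<'E'
from h import *
o=bot.get_obs();print(o['time'],o['ee_pos'],o['tcp_rot'],o['opening'],o['wrist_force'])
px,K,W=cam("wrist"); save('w19',px);np.savez('w19.npz',px=px,K=K,W=W)
save('w19c',cv2.resize(px[180:325,180:325],None,fx=4,fy=4,interpolation=cv2.INTER_CUBIC))
E
```

```text
28.35 [ 0.55319224 -0.04979385  0.11935851] [-1.79879099e+02 -3.72050943e-02  9.59453998e+01] 0.042983515254778705 [-0.27227708  0.13423148 -1.48820654]
```

View pics/w19c.png

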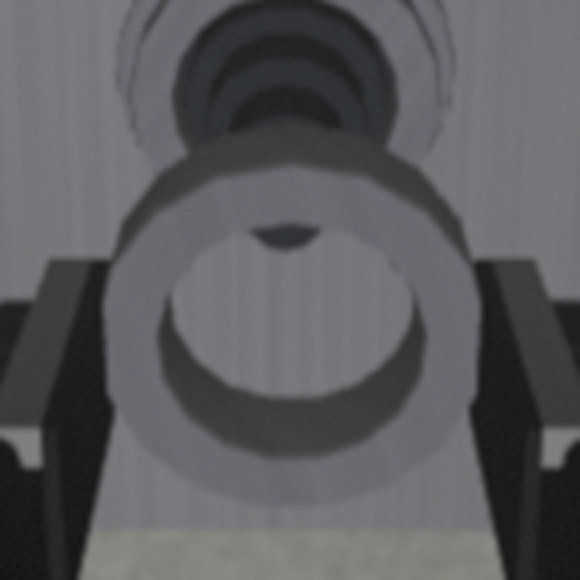

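```bash
python3 - <<'E'
from h import *
off('w19.npz',(284,216),(158,426,224,459),.1194,.0305)
E
```

```text
dz 0.006 bore 0.0316 0.0315 ring [ 0.5548 -0.0502] move [-2.64 -1.35]
dz 0.007 bore 0.0313 0.0313 ring [ 0.5542 -0.0503] move [-2.05 -1.29]
dz 0.008 bore 0.0311 0.031 ring [ 0.5536 -0.0503] move [-1.45 -1.22]
dz 0.009 bore 0.0309 0.0308 ring [ 0.553  -0.0504] move [-0.86 -1.16]
dz 0.01 bore 0.0307 0.0306 ring [ 0.5524 -0.0505] move [-0.26 -1.1 ]
dz 0.011 bore 0.0304 0.0304 ring [ 0.5518 -0.0505] move [ 0.33 -1.03]
dz 0.012 bore 0.0302 0.0301 ring [ 0.5512 -0.0506] move [ 0.93 -0.97]
dz 0.013 bore 0.03 0.0299 ring [ 0.5506 -0.0506] move [ 1.52 -0.91]
dz 0.014 bore 0.0297 0.0297 ring [ 0.55   -0.0507] move [ 2.12 -0.84]
dz 0.015 bore 0.0295 0.0294 ring [ 0.5494 -0.0508] move [ 2.71 -0.78]
dz 0.016 bore 0.0293 0.0292 ring [ 0.5488 -0.0508] move [ 3.3  -0.71]
tip [ 0.5521 -0.0516  0.096 ]
```

Emit:
send_rows(
  targets=[
    [1, -0.6, -1.1, 0, 0],
    [1, -0.6, -1.1, -20, 0],
    [1, -0.6, -1.1, -40, 0],
    [1, -0.6, -1.1, -46, 0],
    [1, -0.6, -1.1, -47, 0],
    [1, -0.6, -1.1, -47, 0],
  ],
)

```text
time: 29.15
ee_pos: [0.5539, -0.0514, 0.0744]
tcp_rot: [179.9, 0.0, 95.9]
wrist_force: [-0.4, -0.2, -1.5]
opening: 0.0426
```

```bash
python3 - <<'E'
from h import *
o=bot.get_obs();print(o['time'],o['ee_pos'],o['tcp_rot'],o['opening'],o['wrist_force'])
px,K,W=cam("wrist"); save('w20',px);np.savez('w20.npz',px=px,K=K,W=W)
save('w20c',cv2.resize(px[180:325,180:325],None,fx=4,fy=4,interpolation=cv2.INTER_CUBIC))
E
```

```text
29.15 [ 0.55391187 -0.05136878  0.07438417] [1.79926603e+02 1.53237296e-02 9.59495215e+01] 0.04259242779636137 [-0.42765286 -0.18012558 -1.53085183]
```

View pics/w20c.png

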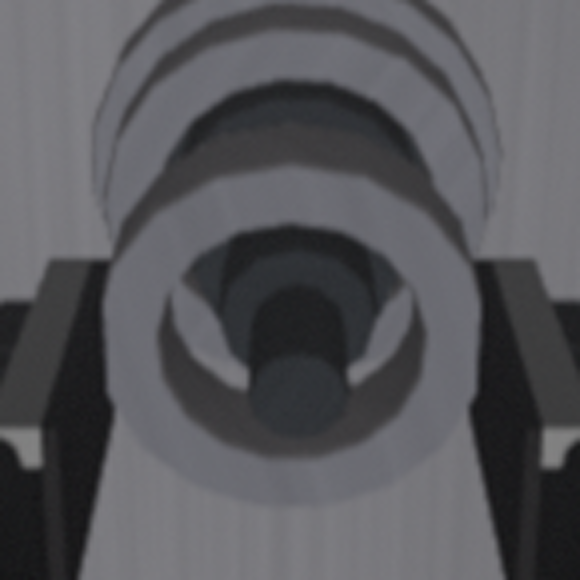

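```bash
python3 - <<'E'
from h import *
off('w20.npz',(299,395),(158,426,224,459),.0744,.0305)
d=np.load('w20.npz');K,W=d['K'],d['W'];s=lambda x,y:(180+x/4-.4,180+y/4-.4)
P=ray(K,W,[s(222,310),s(377,310),s(299,252)],.080);print(P)
E
```

```text
dz 0.006 bore 0.0316 0.0316 ring [ 0.5555 -0.0518] move [-3.46  0.38]
dz 0.007 bore 0.0314 0.0313 ring [ 0.5549 -0.0518] move [-2.86  0.44]
dz 0.008 bore 0.0311 0.0311 ring [ 0.5543 -0.0519] move [-2.26  0.5 ]
dz 0.009 bore 0.0309 0.0309 ring [ 0.5537 -0.052 ] move [-1.66  0.57]
dz 0.01 bore 0.0307 0.0306 ring [ 0.5531 -0.052 ] move [-1.06  0.63]
dz 0.011 bore 0.0304 0.0304 ring [ 0.5525 -0.0521] move [-0.46  0.69]
dz 0.012 bore 0.0302 0.0302 ring [ 0.5519 -0.0522] move [0.14 0.76]
dz 0.013 bore 0.03 0.03 ring [ 0.5513 -0.0522] move [0.73 0.82]
dz 0.014 bore 0.0297 0.0297 ring [ 0.5507 -0.0523] move [1.33 0.88]
dz 0.015 bore 0.0295 0.0295 ring [ 0.5501 -0.0523] move [1.93 0.95]
dz 0.016 bore 0.0293 0.0293 ring [ 0.5495 -0.0524] move [2.53 1.01]
tip [ 0.552  -0.0514  0.096 ]
[[ 0.55190048 -0.06039649  0.08      ]
 [ 0.55001123 -0.04233349  0.08      ]
 [ 0.54345052 -0.05222293  0.08      ]]
```

Emit:
send_rows(
  targets=[
    [1, -0.9, 0.5, 0, 0],
    [1, -0.9, 0.5, -5, 0],
    [1, -0.9, 0.5, -10, 0],
    [1, -0.9, 0.5, -13, 0],
    [1, -0.9, 0.5, -15, 0],
    [1, -0.9, 0.5, -15, 0],
  ],
)

```text
time: 29.95
ee_pos: [0.5525, -0.051, 0.0582]
tcp_rot: [-180.0, -0.0, 95.9]
wrist_force: [0.0, 0.7, -2.1]
opening: 0.0431
```

```bash
python3 - <<'E'
from h import *
o=bot.get_obs();print(o['time'],o['ee_pos'],o['tcp_rot'],o['opening'],o['wrist_force'],o['torque'])
px,K,W=cam("wrist"); save('w21',px);np.savez('w21.npz',px=px,K=K,W=W)
save('w21c',cv2.resize(px[180:384,180:325],None,fx=4,fy=2.9,interpolation=cv2.INTER_CUBIC))
E
```

```text
29.95 [ 0.55248599 -0.05099225  0.05823645] [-1.79986636e+02 -4.73710127e-04  9.59351158e+01] 0.0430723620420848 [ 0.00517204  0.72550619 -2.05386227] [ 0.01380728 -0.06005709  0.01819789]
```

View pics/w21c.png

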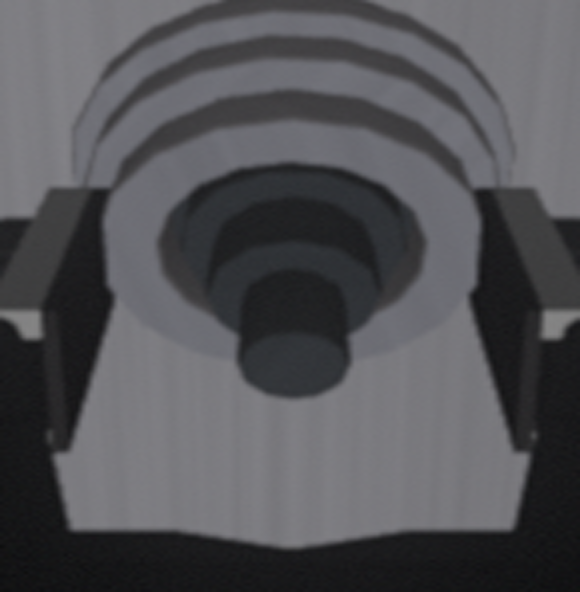

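Ring_3 is centred on its step, so I release it and look.

Emit:
send_rows(
  targets=[
    [0.6, 0, 0, -1, 0],
    [0.2, 0, 0, -1, 0],
    [0, 0, 0, 0, 0],
    [0, 0, 0, 10, 0],
    [0, 0, 0, 50, 0],
    [0, 0, 0, 90, 0],
    [0, 0, 0, 108, 0],
    [0, 0, 0, 108, 0],
  ],
)

```text
time: 31.0
ee_pos: [0.5532, -0.0511, 0.1675]
tcp_rot: [179.9, 0.0, 95.9]
wrist_force: [0.6, -0.3, -0.7]
opening: 0.0852
```

```bash
python3 - <<'E'
from h import *
o=bot.get_obs();print(o['time'],o['ee_pos'],o['tcp_rot'],o['opening'],o['wrist_force'])
px,K,W=cam("wrist"); save('w22',px);np.savez('w22.npz',px=px,K=K,W=W)
save('w22c',cv2.resize(px[140:230,200:305],None,fx=6,fy=6,interpolation=cv2.INTER_CUBIC))
px,K,W=cam("top"); rings(px,K,W,(115,168,220,270))
E
```

```text
31.0 [ 0.55318093 -0.05105245  0.16748607] [1.79878066e+02 2.47399132e-02 9.59353316e+01] 0.08517075327594699 [ 0.60806013 -0.26308903 -0.72775758]
outer [199.4 247.2] [0.4273 0.1729] d 0.0286 res 0.00046
outer [150.1 217.8] [0.5209 0.3339] d 0.0302 res 0.00038
```

View pics/w22c.png

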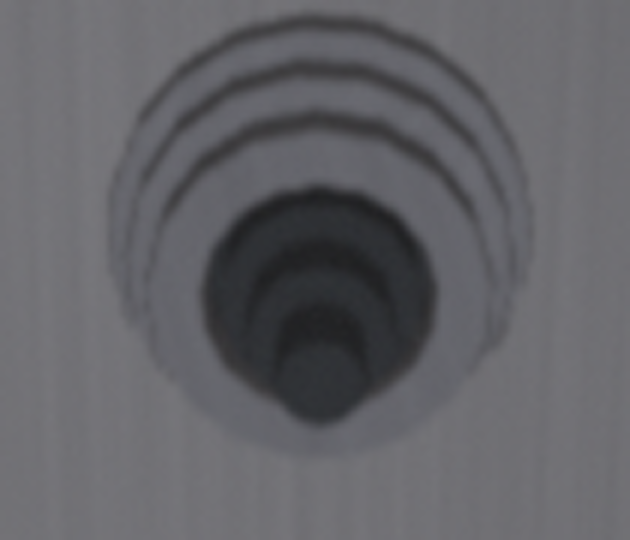

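Three rings are stacked evenly. Next is ring_5.

Emit:
send_rows(
  targets=[
    [0, -8, 60, 5, 0],
    [0, -15, 120, 5, 0],
    [0, -22, 180, 5, 0],
    [0, -30, 240, 5, 0],
    [0, -37, 300, 0, 0],
    [0, -43, 350, -20, 0],
    [0, -46, 381, -36, 0],
    [0, -46, 381, -36, 0],
    [0, -46, 381, -36, 0],
  ],
)

```text
time: 32.22
ee_pos: [0.5062, 0.3293, 0.1296]
tcp_rot: [-179.9, 0.1, 95.9]
wrist_force: [0.1, -1.3, 0.1]
opening: 0.0855
```

```bash
python3 - <<'E'
from h import *
o=bot.get_obs();print(o['time'],o['ee_pos'],o['tcp_rot'],o['opening'],o['wrist_force'],o['q'].round(0))
px,K,W=cam("wrist"); save('w23',px);np.savez('w23.npz',px=px,K=K,W=W)
p=proj(K,W,[[.5235,.3325,.014]])[0].astype(int);print(p)
topface(px,K,W,(p[0]-35,p[1]-35,p[0]+35,p[1]+35),.014,113,name='m23')
E
```

```text
32.225 [0.50624999 0.32927671 0.12959076] [-1.79917517e+02  5.83255987e-02  9.59378952e+01] 0.08547435407913918 [ 0.1393522  -1.32931739  0.07625077] [33. 12.  6. 85. -0. 27.]
[255 206]
pct [ 85. 106. 109. 113. 141. 143.]
outer [268.3 236.1] [0.5452 0.3468] d 0.0198 res 0.00259
outer [257.6 206.6] [0.5238 0.3339] d 0.0299 res 0.00066
hole [255.7 206.4] [0.5237 0.3331] d 0.0144 res 0.0002
```

View pics/w23.png

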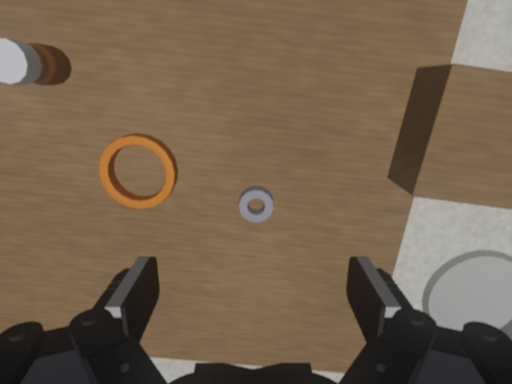

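```bash
python3 - <<'E'
from h import *
d=np.load('w23.npz');K,W=d['K'],d['W']
print(ray(K,W,[(388,178),(417,68)],0.0),ray(K,W,[(412,196)],.05),ray(K,W,[(424,300)],.12))
topface(d['px'],K,W,(230,180,280,230),.014,122)
E
```

```text
[[0.4912209  0.44382997 0.        ]
 [0.40230199 0.44551812 0.        ]] [[0.49060879 0.44127764 0.05      ]] [[0.52845593 0.42509912 0.12      ]]
pct [ 82. 106. 110. 135. 142. 143.]
outer [255.6 206. ] [0.5236 0.3331] d 0.0284 res 0.00012
hole [255.7 206.2] [0.5236 0.3331] d 0.0152 res 0.00011
```

Emit:
send_rows(
  targets=[
    [0.3, 17, 4, -40, 0],
    [0.3, 17, 4, -85, 0],
    [0.3, 17, 4, -115, 0],
    [0.3, 17, 4, -126, 0],
    [0.3, 17, 4, -127, 0],
    [0.5, 17, 4, -127, 0],
    [0.8, 17, 4, -127, 0],
    [1, 17, 4, -127, 0],
    [1, 17, 4, -127, 0],
    [1, 17, 4, -100, 0],
  ],
  squeeze=50,
)

```text
time: 33.52
ee_pos: [0.5227, 0.3336, 0.0297]
tcp_rot: [-179.9, 0.1, 95.9]
wrist_force: [0.1, 0.7, -0.6]
opening: 0.0275
```

Emit:
send_rows(
  targets=[
    [1, 5, -20, 50, 0],
    [1, 8, -75, 90, 0],
    [1, 11, -135, 120, 0],
    [1, 14, -195, 125, 0],
    [1, 18, -255, 125, 0],
    [1, 22, -315, 125, 0],
    [1, 26, -360, 120, 0],
    [1, 29.5, -384, 105, 0],
    [1, 29.5, -384, 91, 0],
    [1, 29.5, -384, 91, 0],
  ],
)

```text
time: 34.78
ee_pos: [0.5525, -0.0494, 0.1206]
tcp_rot: [-179.9, -0.0, 95.9]
wrist_force: [-0.3, -0.1, -0.1]
opening: 0.0274
```

```bash
python3 - <<'E'
from h import *
o=bot.get_obs();print(o['time'],o['ee_pos'],o['tcp_rot'],o['opening'],o['wrist_force'])
px,K,W=cam("wrist"); save('w24',px);np.savez('w24.npz',px=px,K=K,W=W)
save('w24c',cv2.resize(px[180:325,180:325],None,fx=4,fy=4,interpolation=cv2.INTER_CUBIC))
E
```

```text
34.775 [ 0.55246849 -0.04935996  0.12063382] [-1.79915562e+02 -3.00993571e-02  9.59461416e+01] 0.027377660128534518 [-0.31400919 -0.14360786 -0.05004292]
```

View pics/w24c.png

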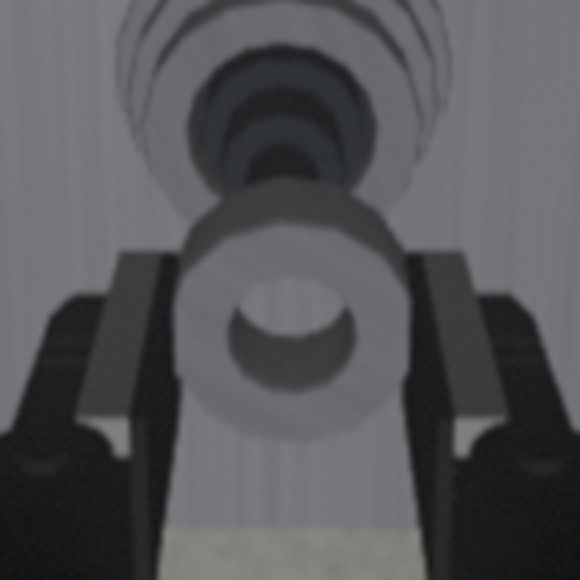

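```bash
python3 - <<'E'
from h import *
off('w24.npz',(285,215),(228,356,277,393),.1206,.0145)
off('w24.npz',(285,215),(175,409,222,440),.1206,.030)
E
```

```text
dz 0.006 bore 0.0151 0.0155 ring [ 0.5529 -0.0499] move [-0.99 -1.05]
dz 0.007 bore 0.015 0.0154 ring [ 0.5523 -0.05  ] move [-0.4  -0.98]
dz 0.008 bore 0.0148 0.0153 ring [ 0.5517 -0.05  ] move [ 0.19 -0.92]
dz 0.009 bore 0.0147 0.0152 ring [ 0.5511 -0.0501] move [ 0.77 -0.86]
dz 0.01 bore 0.0146 0.015 ring [ 0.5505 -0.0501] move [ 1.36 -0.8 ]
dz 0.011 bore 0.0145 0.0149 ring [ 0.5499 -0.0502] move [ 1.95 -0.73]
dz 0.012 bore 0.0144 0.0148 ring [ 0.5493 -0.0503] move [ 2.53 -0.67]
dz 0.013 bore 0.0143 0.0147 ring [ 0.5487 -0.0503] move [ 3.12 -0.61]
dz 0.014 bore 0.0142 0.0146 ring [ 0.5482 -0.0504] move [ 3.71 -0.55]
dz 0.015 bore 0.0141 0.0145 ring [ 0.5476 -0.0505] move [ 4.29 -0.48]
dz 0.016 bore 0.014 0.0144 ring [ 0.547  -0.0505] move [ 4.88 -0.42]
tip [ 0.5519 -0.0509  0.096 ]
dz 0.006 bore 0.0275 0.0291 ring [ 0.5526 -0.0499] move [-0.76 -1.02]
dz 0.007 bore 0.0273 0.0289 ring [ 0.552 -0.05 ] move [-0.18 -0.96]
dz 0.008 bore 0.0271 0.0287 ring [ 0.5515 -0.05  ] move [ 0.41 -0.9 ]
dz 0.009 bore 0.0269 0.0284 ring [ 0.5509 -0.0501] move [ 0.99 -0.84]
dz 0.01 bore 0.0267 0.0282 ring [ 0.5503 -0.0502] move [ 1.58 -0.77]
dz 0.011 bore 0.0265 0.028 ring [ 0.5497 -0.0502] move [ 2.16 -0.71]
dz 0.012 bore 0.0263 0.0278 ring [ 0.5491 -0.0503] move [ 2.75 -0.65]
dz 0.013 bore 0.0261 0.0276 ring [ 0.5485 -0.0504] move [ 3.33 -0.59]
dz 0.014 bore 0.0259 0.0274 ring [ 0.5479 -0.0504] move [ 3.92 -0.52]
dz 0.015 bore 0.0257 0.0272 ring [ 0.5474 -0.0505] move [ 4.5  -0.46]
dz 0.016 bore 0.0255 0.027 ring [ 0.5468 -0.0505] move [ 5.09 -0.4 ]
tip [ 0.5519 -0.0509  0.096 ]
```

Emit:
send_rows(
  targets=[
    [1, 1.2, -1.5, 0, 0],
    [1, 1.2, -1.5, -8, 0],
    [1, 1.2, -1.5, -16, 0],
    [1, 1.2, -1.5, -16, 0],
    [1, 1.2, -1.5, -16, 0],
  ],
)

```text
time: 35.45
ee_pos: [0.5542, -0.0514, 0.1054]
tcp_rot: [-180.0, -0.0, 95.9]
wrist_force: [-1.0, -0.7, -0.8]
opening: 0.0269
```

```bash
python3 - <<'E'
from h import *
o=bot.get_obs();print(o['time'],o['ee_pos'],o['tcp_rot'],o['opening'],o['wrist_force'])
px,K,W=cam("wrist"); save('w25',px);np.savez('w25.npz',px=px,K=K,W=W)
save('w25c',cv2.resize(px[180:325,180:325],None,fx=4,fy=4,interpolation=cv2.INTER_CUBIC))
E
```

```text
35.45 [ 0.55423553 -0.0514234   0.10538062] [-1.79993717e+02 -2.54811064e-03  9.59403661e+01] 0.02691425792526626 [-1.01611599 -0.7301256  -0.7604007 ]
```

View pics/w25c.png

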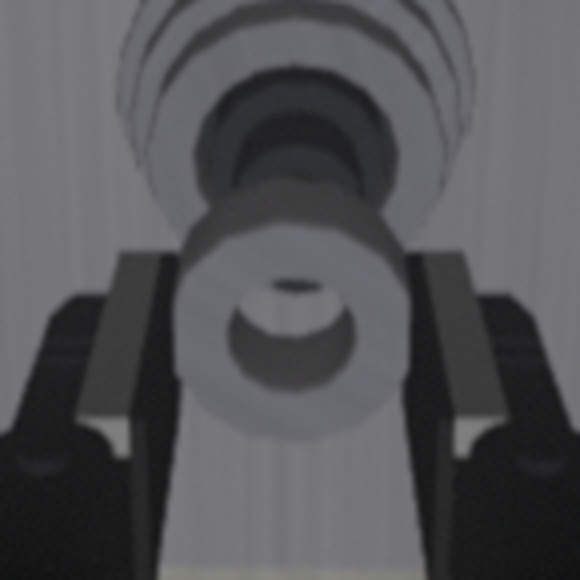

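```bash
python3 - <<'E'
from h import *
d=np.load('w25.npz');K,W=d['K'],d['W'];s=lambda x,y:(180+x/4-.4,180+y/4-.4)
print(ray(K,W,[s(298,293)],.096)-[.0055,0,0])
# ring: top-face hole, and bottom hole edge visible (near edge of bottom circle ~ (292,337) at z ring bottom)
for dz in (.009,.0105,.012):
    z=.1054+dz
    P=ray(K,W,[s(292,277),s(292,393)],z); Q=ray(K,W,[s(292,337)],z-.014)
    print(dz,P.mean(0),np.linalg.norm(P[0]-P[1]),'bottom far edge-7.25mm',Q-[.00725,0,0])
E
```

```text
[[ 0.55178373 -0.05088442  0.096     ]]
0.009 [ 0.55281149 -0.05214656  0.1144    ] 0.015163914840875172 bottom far edge-7.25mm [[ 0.55395671 -0.05125812  0.1004    ]]
0.0105 [ 0.55192861 -0.05224001  0.1159    ] 0.014993556645419587 bottom far edge-7.25mm [[ 0.55307225 -0.05135174  0.1019    ]]
0.012 [ 0.55104573 -0.05233347  0.1174    ] 0.014823198449964001 bottom far edge-7.25mm [[ 0.5521878  -0.05144536  0.1034    ]]
```

Emit:
send_rows(
  targets=[
    [1, -0.4, 0.4, 0, 0],
    [1, -0.4, 0.4, -4, 0],
    [1, -0.4, 0.4, -7, 0],
    [1, -0.4, 0.4, -10, 0],
    [1, -0.4, 0.4, -12, 0],
    [1, -0.4, 0.4, -12, 0],
  ],
)

```text
time: 36.25
ee_pos: [0.5537, -0.0511, 0.0932]
tcp_rot: [-180.0, -0.0, 95.9]
wrist_force: [0.1, 0.1, -0.1]
opening: 0.0271
```

```bash
python3 - <<'E'
from h import *
o=bot.get_obs();print(o['time'],o['ee_pos'],o['tcp_rot'],o['opening'],o['wrist_force'])
px,K,W=cam("wrist"); save('w26',px);np.savez('w26.npz',px=px,K=K,W=W)
save('w26c',cv2.resize(px[180:325,180:325],None,fx=4,fy=4,interpolation=cv2.INTER_CUBIC))
E
```

```text
36.25 [ 0.55373342 -0.05105279  0.09316115] [-1.79976896e+02 -5.14602325e-03  9.59382437e+01] 0.02714629462277516 [ 0.13532064  0.10817259 -0.09562583]
```

View pics/w26c.png

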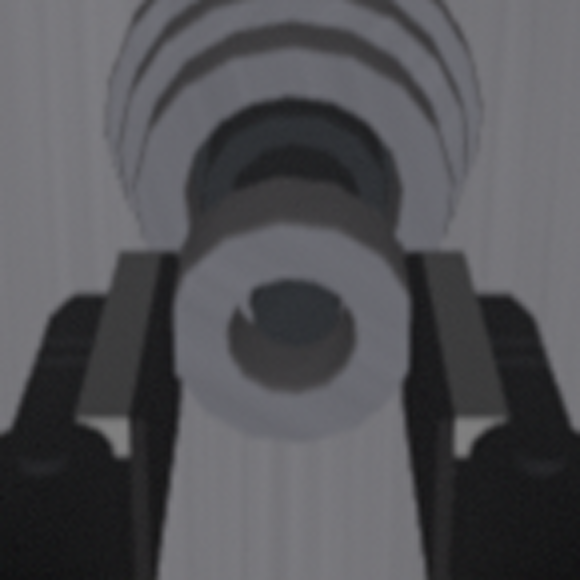

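```bash
python3 - <<'E'
from h import *
d=np.load('w26.npz');K,W=d['K'],d['W'];s=lambda x,y:(180+x/4-.4,180+y/4-.4)
print(ray(K,W,[s(294.5,345)],.096)-[.0055,0,0])
for dz in (.009,.0105,.012):
    z=.0932+dz
    P=ray(K,W,[s(292,277),s(292,393)],z); print(dz,P.mean(0))
E
```

```text
[[ 0.55165465 -0.05096145  0.096     ]]
0.009 [ 0.55230086 -0.05177719  0.1022    ]
0.0105 [ 0.55141858 -0.05187062  0.1037    ]
0.012 [ 0.5505363  -0.05196405  0.1052    ]
```

Emit:
send_rows(
  targets=[
    [1, 0.2, 0.4, 0, 0],
    [1, 0.2, 0.4, -3, 0],
    [1, 0.2, 0.4, -6, 0],
    [1, 0.2, 0.4, -8, 0],
    [1, 0.2, 0.4, -8, 0],
  ],
)

```text
time: 36.92
ee_pos: [0.554, -0.0507, 0.0854]
tcp_rot: [-180.0, -0.0, 95.9]
wrist_force: [-0.4, 0.3, 0.9]
opening: 0.0272
```

```bash
python3 - <<'E'
from h import *
o=bot.get_obs();print(o['time'],o['ee_pos'],o['tcp_rot'],o['opening'],o['wrist_force'])
px,K,W=cam("wrist"); save('w27',px);np.savez('w27.npz',px=px,K=K,W=W)
save('w27c',cv2.resize(px[180:325,180:325],None,fx=4,fy=4,interpolation=cv2.INTER_CUBIC))
E
```

```text
36.925 [ 0.55400718 -0.05065604  0.08541557] [-1.79999620e+02 -8.59535322e-04  9.59380421e+01] 0.027165621477810778 [-0.38052284  0.29279059  0.86667301]
```

View pics/w27c.png

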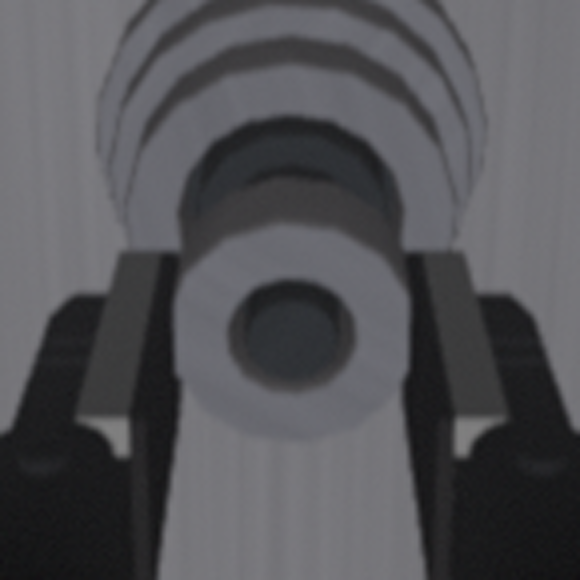

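The post tip is inside ring_5's bore ((292,330) in the crop), so I release it.

Emit:
send_rows(
  targets=[
    [0.5, 0, 0, 0, 0],
    [0.3, 0, 0, 0, 0],
    [0, 0, 0, 0, 0],
    [0, 0, 0, 10, 0],
    [0, 0, 0, 50, 0],
    [0, 0, 0, 80, 0],
    [0, 0, 0, 80, 0],
  ],
)

```text
time: 37.85
ee_pos: [0.5553, -0.0508, 0.1687]
tcp_rot: [179.7, 0.1, 95.9]
wrist_force: [0.1, -0.0, -1.0]
opening: 0.0855
```

```bash
python3 - <<'E'
from h import *
o=bot.get_obs();print(o['time'],o['ee_pos'],o['tcp_rot'],o['opening'],o['wrist_force'])
px,K,W=cam("wrist"); save('w28',px);np.savez('w28.npz',px=px,K=K,W=W)
save('w28c',cv2.resize(px[140:230,200:305],None,fx=6,fy=6,interpolation=cv2.INTER_CUBIC))
t,K,W=cam("scene"); save('s28',cv2.resize(t[130:330,80:330],None,fx=3,fy=3,interpolation=cv2.INTER_CUBIC))
E
```

```text
37.85 [ 0.55531476 -0.05078319  0.16874078] [1.79722258e+02 5.45327729e-02 9.59356995e+01] 0.08553666285888185 [ 0.14083751 -0.0082469  -0.95443075]
```

View pics/w28c.png

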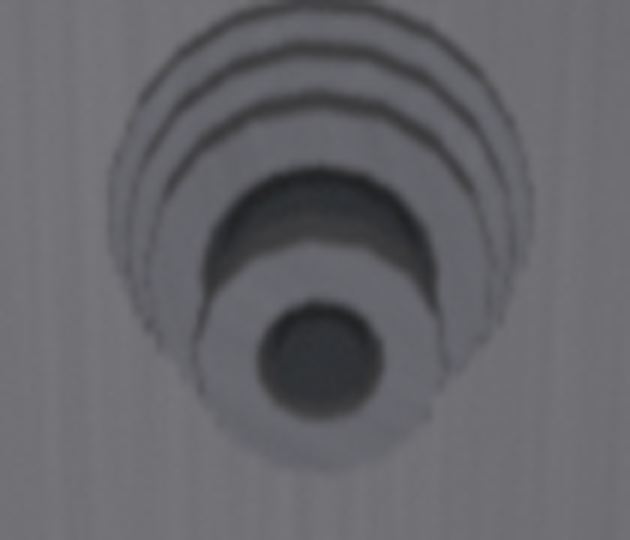

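View pics/s28.png

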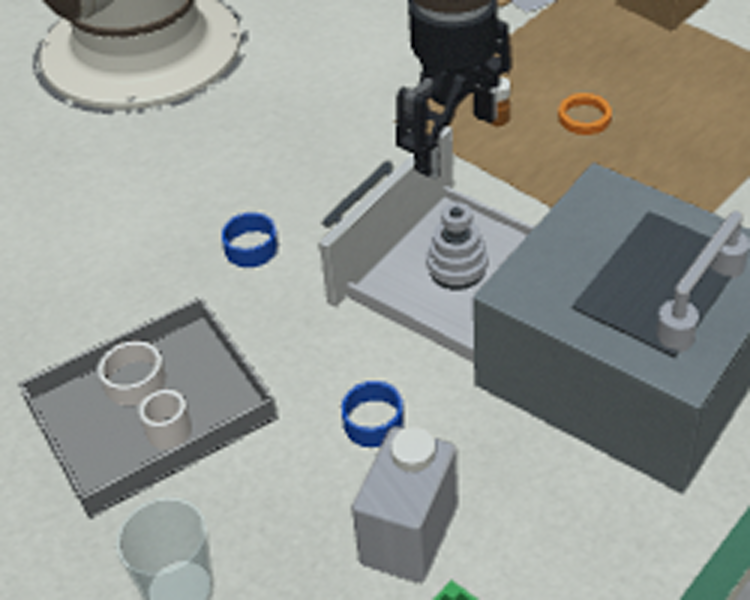

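```bash
python3 - <<'E'
from h import *
d=np.load('w28.npz');K,W=d['K'],d['W'];s=lambda x,y:(200+x/6-.4,140+y/6-.4)
for z in (.094,.097):
    P=ray(K,W,[s(196,357),s(444,357),s(257,360),s(384,360),s(320,241),s(320,473)],z);print(z,np.linalg.norm(P[0]-P[1]),np.linalg.norm(P[2]-P[3]),np.linalg.norm(P[4]-P[5]),P[4:].mean(0))
# earlier rings, this view: near outer edges along the axis column
for n,row,zz,r in (('r1',3,.036,.031),('r2',52,.0505,.027),('r3',104,.065,.023)):
    print(n,ray(K,W,[s(320,row)],zz)+[r,.003*r/.031,0])
P=ray(K,W,[s(148,262),s(494,262)],.065);print('r3 d',np.linalg.norm(P[0]-P[1]))
E
```

```text
0.094 0.02891495558854115 0.014814957695832737 0.02876988497571519 [ 0.55284116 -0.05139359  0.094     ]
0.097 0.028514972268806654 0.014610020982623555 0.028371908431510325 [ 0.55175866 -0.05150919  0.097     ]
r1 [[ 0.55229052 -0.05166019  0.036     ]]
r2 [[ 0.55231657 -0.05163546  0.0505    ]]
r3 [[ 0.55210411 -0.05163573  0.065     ]]
r3 d 0.04499413604462234
```

All four rings read concentric at (0.552, −0.0515) and at their seat heights. Next I move the closed fingers in front of the handle to push the drawer.

Emit:
send_rows(
  targets=[
    [0.5, -40, -4, 10, 0],
    [1, -90, -10, 10, 0],
    [1, -140, -15, 10, 0],
    [1, -172, -18, 5, 0],
    [1, -172, -18, -40, 0],
    [1, -172, -18, -90, 0],
    [1, -172, -18, -120, 0],
    [1, -172, -18, -124, 0],
    [1, -172, -18, -124, 0],
  ],
)

```text
time: 39.08
ee_pos: [0.3821, -0.0687, 0.0418]
tcp_rot: [-180.0, -0.0, 95.9]
wrist_force: [-0.1, -0.8, 0.1]
opening: 0.0001
```

```bash
python3 - <<'E'
from h import *
o=bot.get_obs();print(o['time'],o['ee_pos'],o['tcp_rot'],o['opening'],o['wrist_force'])
px,K,W=cam("wrist"); save('w29',px);np.savez('w29.npz',px=px,K=K,W=W)
t,K,W=cam("scene"); save('s29',cv2.resize(t[130:330,80:330],None,fx=3,fy=3,interpolation=cv2.INTER_CUBIC))
E
```

```text
39.075 [ 0.38209688 -0.0686738   0.04184316] [-1.79993918e+02 -6.37748804e-05  9.59395446e+01] 9.627228439219294e-05 [-0.0522268  -0.80419092  0.09783377]
```

View pics/w29.png

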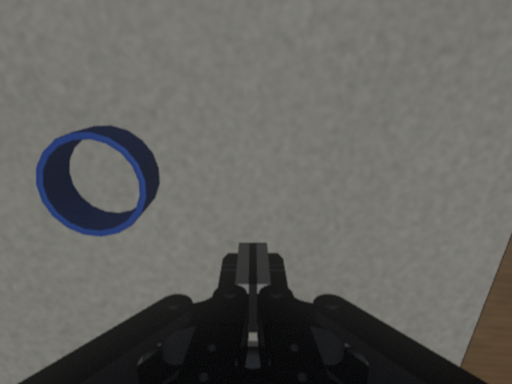

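View pics/s29.png

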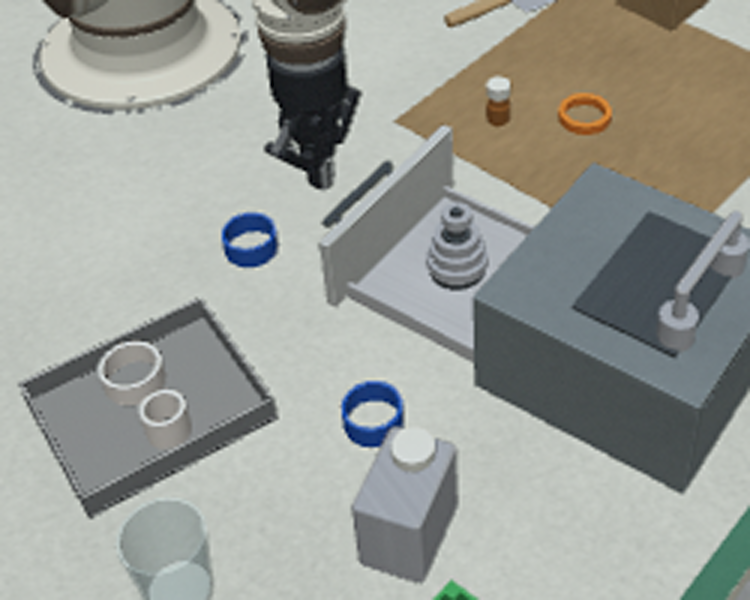

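Emit:
send_rows(
  targets=[
    [1, 15, 1.6, 0, 0],
    [1, 25, 2.6, 0, 0],
    [1, 31, 3.3, 0, 0],
    [1, 36, 3.8, 0, 0],
    [1, 42, 4.4, 0, 0],
    [1, 50, 5.3, 0, 0],
    [1, 60, 6.3, 0, 0],
    [1, 70, 7.4, 0, 0],
    [1, 80, 8.4, 0, 0],
    [1, 90, 9.5, 0, 0],
  ],
)

```text
time: 40.42
ee_pos: [0.4728, -0.0592, 0.0413]
tcp_rot: [-180.0, 0.0, 95.9]
wrist_force: [-3.1, -3.5, 2.2]
opening: 0.0001
```

```bash
python3 - <<'E'
from h import *
o=bot.get_obs();print(o['time'],o['ee_pos'],o['wrist_force'])
px,K,W=cam("wrist"); save('w30',px)
t,K,W=cam("scene"); save('s30',cv2.resize(t[130:330,80:330],None,fx=3,fy=3,interpolation=cv2.INTER_CUBIC))
E
```

```text
40.425 [ 0.47275978 -0.0591986   0.04131823] [-3.10571371 -3.48566219  2.21021151]
```

View pics/s30.png

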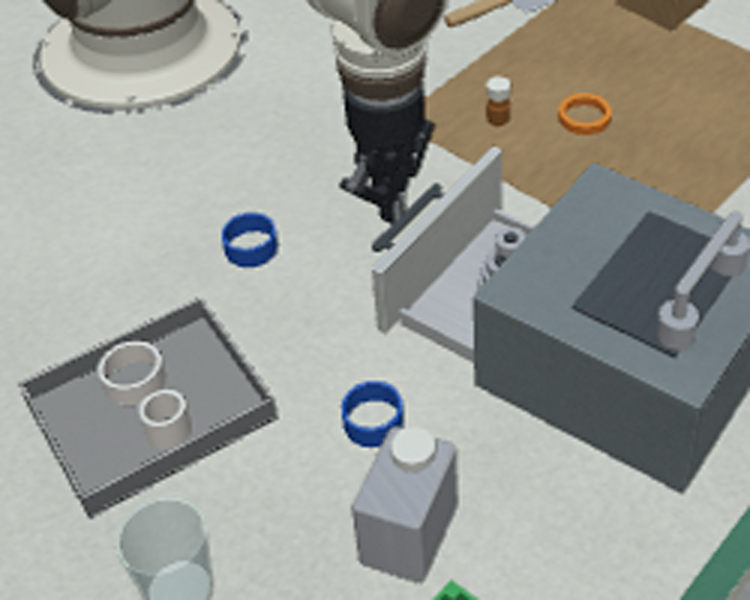

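Emit:
send_rows(
  targets=[
    [1, 8, 0.8, 0, 0],
    [1, 17, 1.8, 0, 0],
    [1, 26, 2.7, 0, 0],
    [1, 35, 3.7, 0, 0],
    [1, 44, 4.6, 0, 0],
    [1, 53, 5.6, 0, 0],
    [1, 62, 6.5, 0, 0],
    [1, 70, 7.4, 0, 0],
    [1, 77, 8.1, 0, 0],
    [1, 82, 8.6, 0, 0],
  ],
)

```text
time: 41.78
ee_pos: [0.5546, -0.0505, 0.0414]
tcp_rot: [180.0, 0.0, 95.9]
wrist_force: [-2.5, -1.1, -0.8]
opening: -0.0003
```

```bash
python3 - <<'E'
from h import *
o=bot.get_obs();print(o['time'],o['ee_pos'],o['wrist_force'])
t,K,W=cam("scene"); save('s31',cv2.resize(t[130:330,80:330],None,fx=3,fy=3,interpolation=cv2.INTER_CUBIC))
E
```

```text
41.775 [ 0.55455427 -0.05054602  0.04144689] [-2.5384268  -1.12861784 -0.82526615]
```

View pics/s31.png

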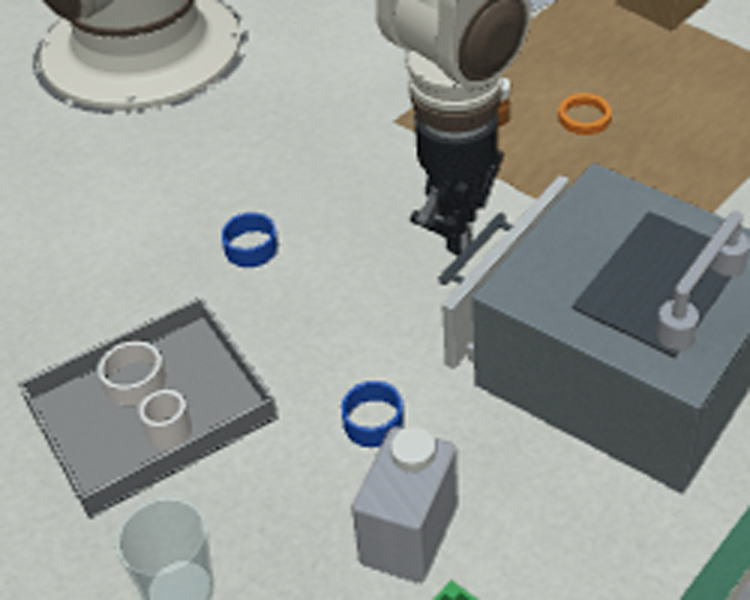

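Emit:
send_rows(
  targets=[
    [1, 3, 0.3, 0, 0],
    [1, 6, 0.6, 0, 0],
    [1, 9, 0.9, 0, 0],
    [1, 12, 1.3, 0, 0],
    [1, 14, 1.5, 0, 0],
  ],
)

```text
time: 42.45
ee_pos: [0.5666, -0.0493, 0.0415]
tcp_rot: [-179.8, 0.0, 95.9]
wrist_force: [-13.1, -2.4, 7.1]
opening: -0.0001
```

Emit:
send_rows(
  targets=[
    [1, 2, 0.2, 0, 0],
    [1, 4, 0.4, 0, 0],
  ],
)

```text
time: 42.7
ee_pos: [0.5712, -0.0488, 0.0415]
tcp_rot: [-179.9, 0.0, 95.9]
wrist_force: [-7.8, -0.6, 3.2]
opening: -0.0001
```

Emit:
send_rows(
  targets=[
    [1, 1.5, 0.2, 0, 0],
    [1, 3, 0.3, 0, 0],
    [1, 4, 0.4, 0, 0],
  ],
)

```text
time: 43.08
ee_pos: [0.5763, -0.0483, 0.0416]
tcp_rot: [180.0, 0.0, 95.9]
wrist_force: [-2.8, -0.6, 1.2]
opening: 0.0
```

```bash
python3 - <<'E'
from h import *
o=bot.get_obs();print(o['time'],o['ee_pos'],o['wrist_force'])
px,K,W=cam("wrist"); save('w32',px)
t,K,W=cam("scene"); save('s32',cv2.resize(t[180:270,220:320],None,fx=6,fy=6,interpolation=cv2.INTER_CUBIC))
E
```

```text
43.075 [ 0.57633071 -0.04829242  0.04155715] [-2.8239166  -0.58725897  1.17246332]
```

View pics/s32.png

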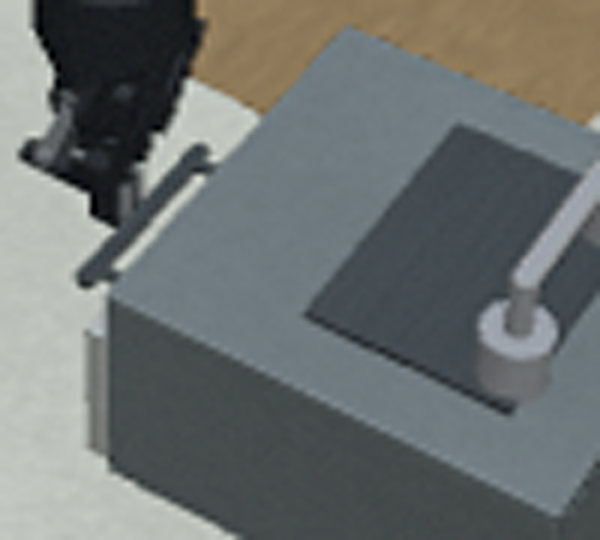

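Emit:
send_rows(
  targets=[
    [1, 1.5, 0.2, 0, 0],
    [1, 3, 0.3, 0, 0],
    [1, 3, 0.3, 0, 0],
  ],
)

```text
time: 43.55
ee_pos: [0.5775, -0.0481, 0.0414]
tcp_rot: [-179.8, 0.0, 95.9]
wrist_force: [-11.1, -1.4, 7.9]
opening: 0.0001
```

Emit:
send_rows(
  targets=[
    [1, 1.5, 0.2, 0, 0],
    [1, 1.5, 0.2, 0, 0],
  ],
)

```text
time: 43.8
ee_pos: [0.5776, -0.0481, 0.0414]
tcp_rot: [-179.7, 0.0, 95.9]
wrist_force: [-19.4, -2.7, 12.0]
opening: 0.0001
```

```bash
python3 - <<'E'
from h import *
o=bot.get_obs();print(o['time'],o['ee_pos'],o['wrist_force'])
px,K,W=cam("wrist"); save('w33',px)
t,K,W=cam("scene"); save('s33',cv2.resize(t[180:270,220:320],None,fx=6,fy=6,interpolation=cv2.INTER_CUBIC))
E
```

```text
43.8 [ 0.57761642 -0.04810713  0.0413767 ] [-19.3681548   -2.68211293  11.98876721]
```

View pics/s33.png

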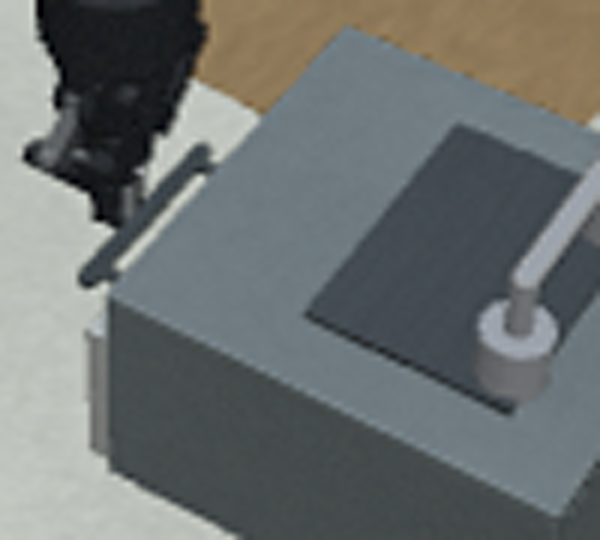

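The position has stopped at the hard stop while the force rises, so the drawer is home. I back off and lift.

Emit:
send_rows(
  targets=[
    [1, -4, -0.4, 0, 0],
    [1, -25, -2.6, 0, 0],
    [1, -60, -6.3, 0, 0],
    [1, -80, -8, 40, 0],
    [1, -100, -10, 95, 0],
    [1, -100, -10, 150, 0],
    [1, -70, -5, 190, 0],
    [1, -70, -5, 190, 0],
  ],
)

```text
time: 44.9
ee_pos: [0.5134, -0.0526, 0.2345]
tcp_rot: [179.6, 0.1, 96.0]
wrist_force: [0.3, 0.1, -0.6]
opening: 0.0003
```

```bash
python3 - <<'E'
from h import *
o=bot.get_obs();print(o['time'],o['ee_pos'],o['wrist_force'])
px,K,W=cam("wrist"); save('w34',px);np.savez('w34.npz',px=px,K=K,W=W)
t,K,W=cam("scene"); save('s34',t)
t,K,W=cam("top"); save('t34',t)
E
```

```text
44.9 [ 0.51338498 -0.05257265  0.23454993] [ 0.32310215  0.115614   -0.60087386]
```

View pics/w34.png

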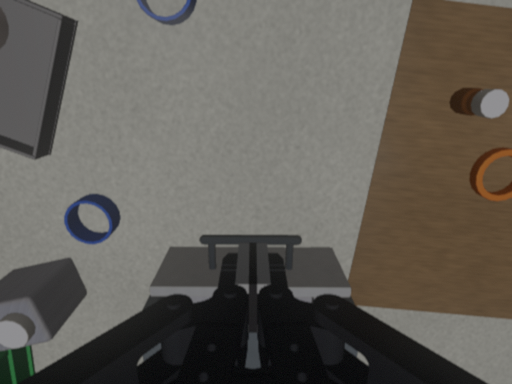

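View pics/s34.png

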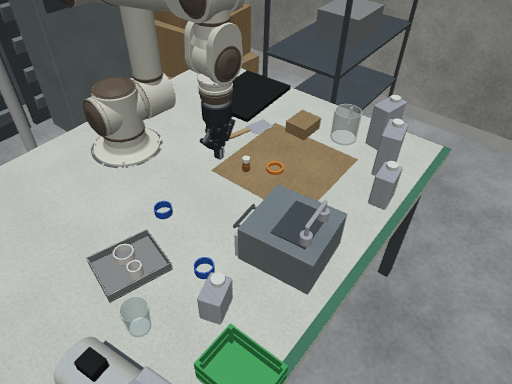

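```bash
python3 - <<'E'
from h import *
d=np.load('w34.npz');K,W=d['K'],d['W']
P=ray(K,W,[(204,235),(298,236)],.060);print('bar top edge',P, P.mean(0))
d=np.load('w1.npz');Q=ray(d['K'],d['W'],[(212,57.6),(318,53.5)],.060);print(Q.mean(0),'travel',np.linalg.norm((P.mean(0)-Q.mean(0))))
p=ray(K,W,[(168,247),(333,247)],.125);print('housing front top',p)
E
```

```text
bar top edge [[ 0.59255748 -0.09674344  0.06      ]
 [ 0.58327987  0.00266949  0.06      ]] [ 0.58791868 -0.04703698  0.06      ]
[ 0.4273272  -0.06252533  0.06      ] travel 0.16133664727630778
housing front top [[ 0.57423054 -0.11949339  0.125     ]
 [ 0.55947132  0.02076102  0.125     ]]
```

```bash
python3 - <<'E'
from workcell import bot
print(bot.job_done())
E
```

```text
the job is handed in; nothing more can be done
None
```

The filter drawer is reloaded and pushed home, and I handed the job in at about 45 s. `bot.job_done()` gives no verdict, so success rests on my own checks.

- **Sleeves:** both used sleeves are standing in the grey waste tray and were still there in the last scene view.
- **Rings:** the bench held rings 1, 2, 3 and 5; I found no 38 mm ring, so ring_4 was absent. I threaded them largest first. The last look before closing showed all four concentric at about (0.552, -0.0515) m, flat and evenly stacked, with sizes that fitted their seat heights.
- **Drawer:** I pushed it by the bar handle. The force rose to about 13 N at the roller, fell to 3 N, then climbed to 19 N with no further movement, which marks home. The gripper is clear in the air.
- **Bystanders:** I touched none of them, nor the orange ring and blue tubes. The tin, beaker, vial and carton look unmoved in the last scene view.

**Unresolved:**
- My image-based drawer travel came out at 161 mm against the nominal 165 mm. I put that down to calibration, because the roller and hard-stop forces fitted the home position.
- The rings could not be seen once the drawer was closed, so their final state inside is not directly confirmed.

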